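# Build up the robot joint and rack its link plates

### The job

Get the next robot-arm joint ready on the workshop bench: on the joint base whose shaft is bare (leave the base with the black transport cap, and its cap, as they are) slide the wide bearing cup over the shaft right down onto the hub first, and then every spacer ring down on top of it. Stand every link plate from the sloped tray upright on edge in the slotted rack, one to a slot and fully home, and do not disturb the screwdriver, jar or servo.

Things in the scene. Friction and masses are not known exactly. Their poses are not given: they have to be found in the camera images.
- base_a: one of two identical joint bases, fixed to the bench: dark 90 x 90 mm foot plate 14 mm thick, on it an aluminium hub disc 64 mm across whose top is 20 mm above the bench, and in its middle an upright steel shaft 22 mm in diameter that ends 115 mm above the bench; the shaft's last 7 mm taper to 12 mm. Origin on the bench under the shaft's axis, z up
- base_b: the other joint base, the same in every way as base_a
- cap: black plastic transport cap, a closed-top tube 36 mm across and 56 mm long, that hangs on the shaft top of one of the two bases (its lower rim about 65 mm above the bench): the base whose shaft axis lies under it is the capped one. Origin at the centre of its lower rim, z up
- cup: bearing cup: the wide plain aluminium ring, 60 mm outside, 25 mm bore right through, 50 mm high, 0.22 to 0.43 kg, loose enough on the shaft (3 mm wider) to slide down by its own weight (when home, the shaft stands 45 mm above its top), standing on the bench. Origin at the centre of its underside, z along the bore, up
- tray: grey plastic tray fixed to the bench, 90 mm (x) by 235 mm (y), with four sloped pockets one behind the other along its y; in each present plate leans with its top 0.35 rad towards the tray's -y against a sloped panel that reaches 50 mm up the plate. Plates are 52 mm apart along y, 49 mm apart square to their faces; pockets are filled in any pattern. Origin at the centre of its underside
- rack: plywood rack fixed to the bench, 90 mm (x) by 229 mm (y), with five slots 13 mm wide that run along its x through its whole depth, at y = -88, -44, 0, 44 and 88 mm; slot floors 6 mm above the bench, top 46 mm above the bench. Origin at the centre of its underside
- screwdriver: bystander: screwdriver 190 mm long lying beyond the work, leave it
- jar: bystander: closed glass jar 60 mm across, 75 mm high, leave it
- servo: bystander: black servo motor about 70 x 28 x 52 mm, leave it
- spacer_1: spacer: the narrow low plain aluminium ring, 44 mm outside, 25 mm bore right through, 15 mm high, about 0.045 kg, loose enough on the shaft to slide down by its own weight, standing flat on the bench; two or three are present. Origin at the centre of its underside, z along the bore, up
- spacer_2: spacer: the narrow low plain aluminium ring, 44 mm outside, 25 mm bore right through, 15 mm high, about 0.045 kg, loose enough on the shaft to slide down by its own weight, standing flat on the bench; two or three are present. Origin at the centre of its underside, z along the bore, up
- spacer_3: spacer: the narrow low plain aluminium ring, 44 mm outside, 25 mm bore right through, 15 mm high, about 0.045 kg, loose enough on the shaft to slide down by its own weight, standing flat on the bench; two or three are present. Origin at the centre of its underside, z along the bore, up
- plate_1: flat aluminium link plate 70 mm wide (x), 8 mm thick (y), 110 mm tall (z), 0.12 to 0.23 kg, at first leaning in the tray; three or four are present. Origin at the middle of its lower edge, z up along the plate, y square to its face
- plate_2: flat aluminium link plate 70 mm wide (x), 8 mm thick (y), 110 mm tall (z), 0.12 to 0.23 kg, at first leaning in the tray; three or four are present. Origin at the middle of its lower edge, z up along the plate, y square to its face
- plate_3: flat aluminium link plate 70 mm wide (x), 8 mm thick (y), 110 mm tall (z), 0.12 to 0.23 kg, at first leaning in the tray; three or four are present. Origin at the middle of its lower edge, z up along the plate, y square to its face
- plate_4: flat aluminium link plate 70 mm wide (x), 8 mm thick (y), 110 mm tall (z), 0.12 to 0.23 kg, at first leaning in the tray; three or four are present. Origin at the middle of its lower edge, z up along the plate, y square to its face
There are look-alikes about, which are no part of the job. What is shaped like the cap but white or yellow is not meant.

How it is judged:
By the outcome, as a careful person would: the job done as asked, in the order asked, and still so for the second after the job is handed in, with the robot touching nothing.
Of spacer_1, spacer_2, spacer_3 only 2 to 3 are there at a start; the rules pass over those that are not, and their reading is None.
Of plate_1, plate_2, plate_3, plate_4 only 3 to 4 are there at a start; the rules pass over those that are not, and their reading is None.
At some moment in a run one of cup, spacer_1, spacer_2, spacer_3 may be knocked a few centimetres aside while the robot is not near it.
It also fails if it takes over 210 s, if anything falls off the work surface, if the arm or the gripper's body presses on something with over 40 N, if the wrist force passes 120 N, or if a joint passes its speed limit or range.

### The arm

A 7-joint arm with a two-finger parallel gripper is mounted at the origin on the work surface. World frame = base frame: x ahead of the robot, y to its left, z up, the work surface at z = 0. Lengths are in m, angles in degrees, forces in N, time in s.
With the tool pointing down it reaches from about 0.4 to 0.9 m from the base axis. Payload 5.5 kg.
Tool frame: the origin (TCP) lies at the very end of the fingers, on their centre line; the grasp point (between the pads) lies 19 mm behind it (pinch_z is the distance from the TCP to the grasp point, in m); z points along the fingers, y is the line along which they close (so a half turn about z gives the same grasp; the last joint's range is limited). The gripper opens to 85 mm and grips with 20 to 120 N. Pads are 22 mm wide; open, the fingers measure 114 mm over their backs; the gripper's body (76 mm by 85 mm) begins 54 mm behind the grasp point. The pads swing forward as they close: fully open they stand 13 mm farther back than shut.
Start: joints at [87.617, 28.699, -24.465, 88.831, 12.651, 65.22, -12.049], TCP at [0.195, -0.62, 0.231] pointing down, gripper open.
Joint ranges: [-164.97, 164.97], [-17.58, 116.51], [-87.97, 89.64], [11.32, 138.91], [-80.73, 260.73], [10.89, 115.49], [-147.41, 147.41]. Speed limits (degrees/s): [147.25, 147.25, 180, 180, 180, 180, 180].

### API

Orientations are given as a 3x3 rotation matrix whose columns are the frame's x, y, z axes.
In Python, from bench import * gives the robot as it stands. The module is installed in compiled form; this text tells all that it offers.
- The arm moves only by the tool apply_moves, never from a script. Its argument "moves" is a list of rows, each an object with "dp": the shift along the tool's x, y, z in mm, a list of three; "delta_rot": the turn, a rotation vector about the tool's x, y, z in degrees, a list of three; "grip": the opening, from 0 (shut) to 1 (fully open). In form: [{"dp": [tx, ty, tz], "delta_rot": [ax, ay, az], "grip": grip}, ...]. A call has 1 to 5 rows; each row is the pose to reach, as a shift and turn from the pose commanded when the call began, along the tool's axes at that moment; what a row does not reach only later rows make up. A row lasts 1/8 s, in which the tool goes at most 62.5 mm and 10.7 degrees, less where a joint would pass 70% of its speed; a pose out of reach is approached as far as the arm can. A call with a gripper value outside its range is refused whole. The fingers move at their own pace and stop on an object; "grip_force" is the grip in N (left out, the last holds). Time passes only in rows, so rows that repeat a pose let the fingers close. It gives the time, the measured TCP pose, the force, the opening and the grip force at its end, in the units of the state.
- get_obs(): the state, without advancing time (a new reading comes with each control period).
- grab_frame(name): name is "scene" or "side" or "wrist"; returns the picture (384x512x3 uint8, red, green, blue); there is no depth.
- calibration(name): a dict with "fx", "fy", "cx", "cy" (pixels), "position" and "orientation" of the camera in the world. Camera axes: x right, y down, z forward; pixel columns grow to the right and rows downward; lengths in m; the calibration is good to about 2 mm. The wrist camera is an equidistant fisheye: a pixel r from the principal point sees the ray r / f radians off the axis. A picture is of the moment at which its call begins: read the wrist's pose just before it. calibration takes no time and is no camera call; for the wrist camera it gives the pose at the moment of the call.
- finish_job(): hands the job in; it is judged then, once.
The state is a dict: "clock": time; "joint_positions": joint angles; "joint_velocities": joint speeds; "joint_efforts": joint torques, N m; "tcp_pos": TCP position; "tool_rot": TCP orientation; "ft_force": force on the tool from outside, world axes, zero at the start; "moment": the same for the moment, N m; "width": opening from 0.0 (shut) to 1.0 (fully open); "gripper_force": force on a finger pad.
Only numpy, scipy, OpenCV 4.12 (cv2) and the standard library are available. Lean on these libraries where they do the work, as an engineer would, in place of code of your own. Each camera call takes 0.05 s, during which the arm holds its last target. There are 200 camera calls.

## Working session

There is one attempt and no reset: what is moved stays moved. The work goes in short steps, Python scripts to look and compute and a tool call to move; the robot and the scene stay as the last step left them, time stands still between calls to the robot, and variables do not carry over. Pictures are saved under pics/ and viewed, at most 14 in all, crops included, and the job is handed in when it is done.

Besides the shell and the picture viewer there is one more tool, called as name([rows], argument=value, ...), one row to a line, values as JSON. apply_moves: Moves the arm, as the interface text tells. Its arguments: {"type":"object","properties":{"moves":{"type":"array"},"grip_force":{"type":"number"}},"required":["moves"]}

```bash
mkdir -p pics
python3 - <<'E'
from bench import *
import cv2,numpy as np
for n in ["scene","side","wrist"]:
    c=calibration(n); print(n,{k:np.round(v,4).tolist() for k,v in c.items()})
    f=grab_frame(n); cv2.imwrite(f"pics/{n}0.png",f[:,:,::-1])
s=get_obs(); print(s)
a=np.hstack([cv2.imread("pics/scene0.png"),cv2.imread("pics/side0.png")]);
E
```

```text
scene {'fx': 451.664, 'fy': 451.664, 'cx': 254.8559, 'cy': 196.3297, 'position': [0.9321, -0.5645, 1.1683], 'orientation': [[0.8106, 0.4921, -0.3173], [0.5855, -0.6879, 0.4289], [-0.0072, -0.5334, -0.8458]]}
side {'fx': 439.7856, 'fy': 439.7856, 'cx': 257.1849, 'cy': 195.8637, 'position': [0.4394, -1.0442, 0.7114], 'orientation': [[0.9965, -0.0287, 0.0782], [-0.0817, -0.5207, 0.8498], [0.0163, -0.8533, -0.5212]]}
wrist {'fx': 297.3186, 'fy': 297.3186, 'cx': 257.6169, 'cy': 191.9489, 'position': [0.2599, -0.5981, 0.3735], 'orientation': [[0.2997, -0.9195, -0.2542], [-0.954, -0.2898, -0.0764], [-0.0034, 0.2654, -0.9641]]}
{'clock': 0.15, 'joint_positions': array([ 87.61798704,  28.74245739, -24.45576716,  88.87517009,
        12.65070545,  65.22014602, -12.0507914 ]), 'joint_velocities': array([ 0.08998803, -0.23481204, -0.02190641, -0.13793255,  0.02693114,
       -0.02401347, -0.09705276]), 'joint_efforts': array([-9.01672582e-03, -5.70035934e+01, -5.82534179e+00, -2.81287354e+01,
        1.08759376e-02,  7.86582590e-03,  3.59392993e-05]), 'tcp_pos': array([ 0.19486874, -0.61956256,  0.23050569]), 'tool_rot': array([[ 9.53912491e-01,  3.00084680e-01, -3.78598965e-04],
       [ 3.00084911e-01, -9.53911418e-01,  1.43248488e-03],
       [ 6.87168927e-05, -1.48007706e-03, -9.99998902e-01]]), 'ft_force': array([-1.25745414, -0.87829454,  0.62676236]), 'moment': array([-0.0452287 , -0.05628325, -0.03737293]), 'gripper_force': 0.0, 'width': 1.0001674600825146}
```

View pics/scene0.png

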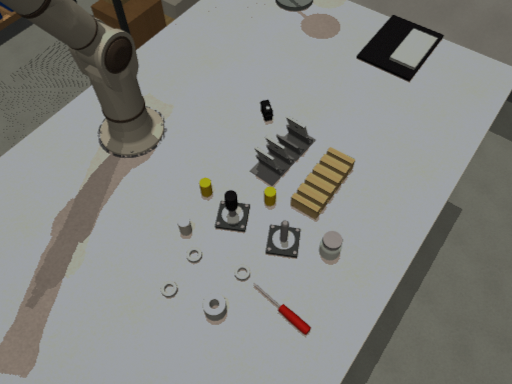

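View pics/side0.png

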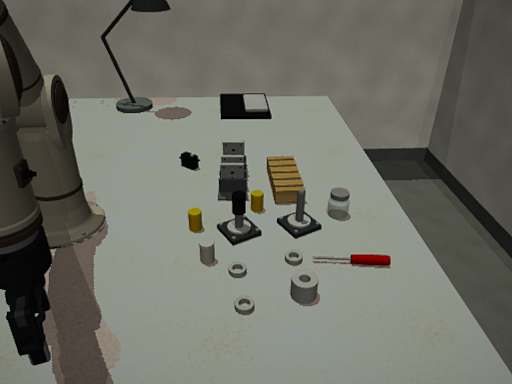

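Scene: capped base at (233,212) with black cap at (231,200); bare base at (284,238); cup (215,305); spacer rings (194,255), (170,289), (242,272); look-alikes white (185,224) and yellow (206,186), (270,195). I'll confirm in one enlarged crop and compute bench points.

```bash
cat > h.py <<'E'
import numpy as np,cv2
from bench import *
def ray(c,u,v,fish=False):
    x=(u-c["cx"])/c["fx"];y=(v-c["cy"])/c["fy"]
    if fish:
        r=np.hypot(x,y); k=np.sin(r)/r if r>1e-9 else 1; d=np.array([x*k,y*k,np.cos(r)])
    else: d=np.array([x,y,1.])
    return np.array(c["orientation"])@d
def onz(c,u,v,z,fish=False):
    d=ray(c,u,v,fish); p=np.array(c["position"]); return p+d*(z-p[2])/d[2]
def proj(c,P,fish=False):
    q=np.array(c["orientation"]).T@(np.array(P)-np.array(c["position"]))
    if fish:
        r=np.hypot(q[0],q[1]); t=np.arctan2(r,q[2]); k=t/max(r,1e-9); return c["cx"]+c["fx"]*q[0]*k,c["cy"]+c["fy"]*q[1]*k
    return c["cx"]+c["fx"]*q[0]/q[2],c["cy"]+c["fy"]*q[1]/q[2]
def tomove(P,Rt=None):
    """target TCP pos, rot -> dp mm, rotvec deg from current measured pose"""
    from scipy.spatial.transform import Rotation as Ro
    s=get_obs(); R=np.array(s["tool_rot"]); dp=R.T@(np.array(P)-s["tcp_pos"])*1000
    rv=Ro.from_matrix(R.T@Rt).as_rotvec(degrees=True) if Rt is not None else np.zeros(3)
    return dp.round(1),rv.round(2)
E
python3 - <<'E'
from h import *
c=calibration("scene")
for n,u,v,z in [("bareTop",284.5,222,.115),("capTop",231,195,.121),("cup",214,301,.05),("s",194,255,.015),("s",170,289,.015),("s",242,272,.015),("tray?",268,160,0.05),("rack",323,183,.046),("jar",332,240,.075),("white",185,220,.04),("yel",270,190,.05),("yel",206,182,.05),("servo",267,110,.03)]:
    print(n,onz(c,u,v,z).round(3))
f=cv2.imread("pics/scene0.png"); g=cv2.imread("pics/side0.png")
a=cv2.resize(f[110:330,150:360],None,fx=2.7,fy=2.7,interpolation=cv2.INTER_CUBIC)
cv2.imwrite("pics/c1.png",a)
E
```

```text
bareTop [ 0.648 -0.05   0.115]
capTop [ 0.483 -0.068  0.121]
cup [ 0.613 -0.315  0.05 ]
s [ 0.475 -0.236  0.015]
s [ 0.486 -0.35   0.015]
s [ 0.614 -0.198  0.015]
tray? [0.468 0.133 0.05 ]
rack [0.649 0.161 0.046]
jar [ 0.772 -0.002  0.075]
white [ 0.393 -0.174  0.04 ]
yel [0.536 0.046 0.05 ]
yel [ 0.364 -0.041  0.05 ]
servo [0.336 0.317 0.03 ]
```

View pics/c1.png

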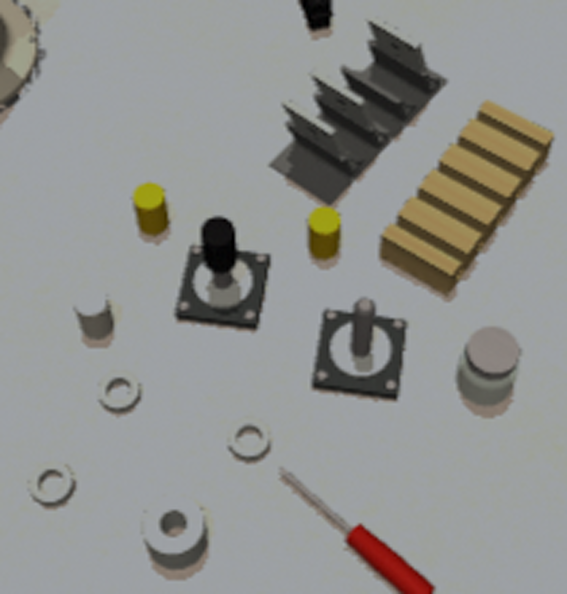

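View pics/wrist0.png

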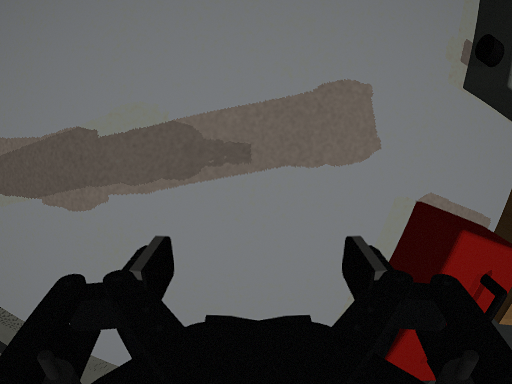

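Confirmed: bare shaft = right base (≈0.648,-0.050), cup the big ring, 3 thin rings are the spacers; the white/yellow caps are decoys. Plates appear in pockets 1, 2 and 4. Moving above the cup.

Run:
```python
from h import *
print(tomove([.60,-.315,.25],np.diag([1,-1,-1.])))
```

```text
(array([ 477.9, -169. ,  -19.2]), array([-8.000e-02,  1.000e-02,  1.746e+01]))
```

apply_moves([
  {"dp": [60,-20,-19],"delta_rot": [0,0,8],"grip": 1},
  {"dp": [119,-40,-19],"delta_rot": [0,0,17.46],"grip": 1},
  {"dp": [178,-60,-19],"delta_rot": [0,0,17.46],"grip": 1},
  {"dp": [237,-80,-19],"delta_rot": [0,0,17.46],"grip": 1},
  {"dp": [296,-100,-19],"delta_rot": [0,0,17.46],"grip": 1},
])

```text
clock: 0.78
tcp_pos: [0.4466, -0.436, 0.2502]
tool_rot: [[1.0, -0.0, -0.0], [-0.0, -1.0, -0.0], [-0.0, 0.0, -1.0]]
ft_force: [0.5, -0.3, 0.2]
width: 1.0
gripper_force: 0.0
```

Run:
```python
from h import *
print(tomove([.60,-.315,.25],np.diag([1,-1,-1.])))
```

```text
(array([ 153.4, -121. ,    0.2]), array([ 0.01,  0.01, -0.01]))
```

Tool is now world-aligned (tool x = +x, tool y = −y, tool z = down).

apply_moves([
  {"dp": [45,-35,0],"delta_rot": [0,0,0],"grip": 1},
  {"dp": [90,-70,0],"delta_rot": [0,0,0],"grip": 1},
  {"dp": [135,-105,0],"delta_rot": [0,0,0],"grip": 1},
  {"dp": [153,-121,0],"delta_rot": [0,0,0],"grip": 1},
  {"dp": [153,-121,0],"delta_rot": [0,0,0],"grip": 1},
])

```text
clock: 1.4
tcp_pos: [0.5995, -0.3139, 0.2498]
tool_rot: [[1.0, 0.004, -0.0], [0.004, -1.0, 0.001], [-0.0, -0.001, -1.0]]
ft_force: [-1.5, -0.3, -0.4]
width: 0.998
gripper_force: 0.0
```

```bash
cat >> h.py <<'E'
def rings(f,c,zs=(.015,.05),fish=True,dbg=None):
    """dark-bore / bright-ring ellipses -> positions on planes"""
    g=cv2.GaussianBlur(cv2.cvtColor(f,cv2.COLOR_RGB2GRAY),(3,3),0)
    ed=cv2.Canny(g,30,80); 
    cs,_=cv2.findContours(ed,cv2.RETR_LIST,cv2.CHAIN_APPROX_NONE); out=[]
    for k in cs:
        if len(k)<20: continue
        (u,v),(a,b),t=cv2.fitEllipse(k)
        if a<8 or b/a>1.5 or b>150: continue
        h=cv2.convexHull(k)
        if cv2.contourArea(h)<.85*np.pi*a*b/4 : continue
        out.append((u,v,a,b))
    return out
E
python3 - <<'E'
from h import *
c=calibration("wrist"); f=grab_frame("wrist"); cv2.imwrite("pics/w1.png",f[:,:,::-1])
print(np.round(c["position"],3),get_obs()["tcp_pos"].round(4))
for r in rings(f,c): print(np.round(r,1),onz(c,r[0],r[1],.015,True)[:2].round(4),onz(c,r[0],r[1],.05,True)[:2].round(4))
E
```

```text
[ 0.668 -0.312  0.393] [ 0.5979 -0.3165  0.2498]
[176.4 292.8  23.4  27.3] [ 0.3988 -0.1849] [ 0.4237 -0.1967]
[201.4 254.9  11.6  15.6] [ 0.4686 -0.2308] [ 0.4871 -0.2384]
[201.1 255.3  11.3  16.6] [ 0.468  -0.2304] [ 0.4865 -0.238 ]
[283.1 246.5  11.1  13.8] [ 0.4837 -0.3478] [ 0.5007 -0.3445]
[284.  248.4  15.1  17.6] [ 0.4807 -0.3493] [ 0.498  -0.3458]
[283.1 246.5  30.9  32.3] [ 0.4836 -0.3478] [ 0.5007 -0.3446]
[100.3 242.3  29.9  41.1] [ 0.4809 -0.0669] [ 0.4982 -0.0896]
[264.3 153.4  13.6  16.6] [ 0.6145 -0.3199] [ 0.6195 -0.3192]
[170.4 156.   17.5  18.4] [ 0.612  -0.1963] [ 0.6171 -0.207 ]
[ 75.8 134.4  31.   41.9] [ 0.6485 -0.048 ] [ 0.6503 -0.0724]
[ 75.9 133.7  32.4  44.4] [ 0.6495 -0.0483] [ 0.6511 -0.0728]
[ 75.2 135.5  63.3  86.6] [ 0.647  -0.0468] [ 0.6489 -0.0714]
[25.6 53.  29.  38.1] [0.7893 0.0559] [0.7781 0.0218]
[26.9 53.2 31.  40.8] [0.7884 0.0527] [0.7772 0.0189]
```

View pics/w1.png

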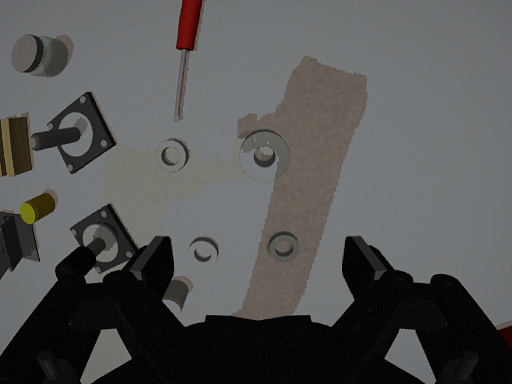

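Wrist view: cup (264,154), spacers (173,155), (204,250), (284,247); bare base hub (75,135), capped hub (100,242), jar (40,55). Bare shaft ≈(0.648,-0.048). Descend and refine the cup.

apply_moves([
  {"dp": [16,0,50],"delta_rot": [0,0,0],"grip": 1},
  {"dp": [18,2,100],"delta_rot": [0,0,0],"grip": 1},
  {"dp": [18,2,110],"delta_rot": [0,0,0],"grip": 1},
  {"dp": [18,2,110],"delta_rot": [0,0,0],"grip": 1},
])

```text
clock: 1.95
tcp_pos: [0.6151, -0.3201, 0.1405]
tool_rot: [[1.0, -0.002, -0.001], [-0.002, -1.0, -0.0], [-0.001, 0.0, -1.0]]
ft_force: [0.5, -0.4, 1.1]
width: 0.997
gripper_force: 0.0
```

Run:
```python
from h import *
c=calibration("wrist"); f=grab_frame("wrist"); cv2.imwrite("pics/w2.png",f[:,:,::-1])
print(get_obs()["tcp_pos"].round(4))
for r in rings(f,c): print(np.round(r,1),onz(c,r[0],r[1],.015,True)[:2].round(4),onz(c,r[0],r[1],.05,True)[:2].round(4))
cs=calibration("scene"); f=grab_frame("scene"); 
for r in rings(f,c): print(np.round(r,1),onz(cs,r[0],r[1],.015)[:2].round(4),onz(cs,r[0],r[1],.05)[:2].round(4))
```

```text
[ 0.6165 -0.32    0.1421]
[132.  190.6  16.3  24.1] [ 0.6107 -0.193 ] [ 0.6201 -0.2094]
[133.8 189.9  20.7  24.5] [ 0.6114 -0.1951] [ 0.6208 -0.2112]
[262.3 184.6  55.6  74.2] [ 0.616  -0.3226] [ 0.6248 -0.3221]
[168.4 289.9  13.8  17.2] [ 0.4846 -0.3541] [ 0.4982 -0.3605]
[167.8 287.6   8.3  10. ] [ 0.4788 -0.3501] [ 0.4926 -0.3566]
[332.1 239.8  18.3  20.5] [0.7636 0.0296] [0.7687 0.0116]
[332.  240.4  19.9  21.7] [0.7643 0.0277] [0.7694 0.0097]
[283.  239.2  18.3  22.5] [ 0.6491 -0.05  ] [ 0.6577 -0.0656]
[283.  240.5  36.1  37. ] [ 0.6513 -0.0537] [ 0.6598 -0.0692]
[269.6 199.9  12.   12.8] [0.5428 0.0356] [0.5547 0.0174]
[491.9 120.5  40.4  48.9] [0.9708 0.7279] [0.9696 0.6886]
[400.1  47.5  57.8  76.1] [0.5567 0.8832] [0.5681 0.8393]
[400.   47.5  58.6  77.1] [0.5564 0.8827] [0.5678 0.8388]
```

View pics/w2.png

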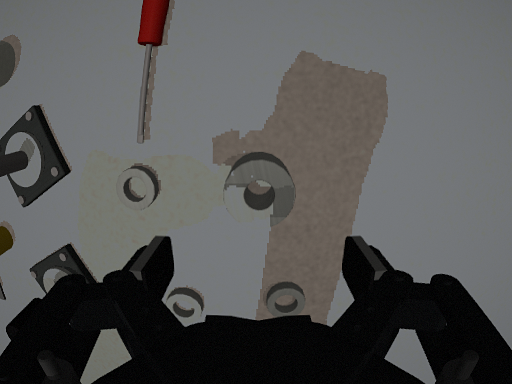

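Run:
```python
from h import *
c=calibration("wrist")
print(onz(c,259,222,.05,1),onz(c,259,152,.0,1),onz(c,223,193,.05,1),onz(c,295,193,.05,1))
for x in (.605,.61,.615,.62):
    print(x,[np.round(proj(c,[x+dx,-.319,z],1),0).tolist() for dx,z in [(-.03,.05),(.03,.05),(.03,0),(-.0125,.05),(.0125,.05)]])
```

```text
[ 0.5939872  -0.31921225  0.05      ] [ 0.64693066 -0.31948408  0.        ] [ 0.61961291 -0.28941206  0.05      ] [ 0.61950402 -0.3490662   0.05      ]
0.605 [[259.0, 242.0], [259.0, 175.0], [259.0, 164.0], [259.0, 224.0], [259.0, 195.0]]
0.61 [[259.0, 237.0], [259.0, 169.0], [259.0, 159.0], [259.0, 218.0], [259.0, 190.0]]
0.615 [[259.0, 232.0], [259.0, 163.0], [259.0, 154.0], [259.0, 213.0], [259.0, 184.0]]
0.62 [[259.0, 226.0], [259.0, 156.0], [258.0, 149.0], [259.0, 207.0], [259.0, 178.0]]
```

apply_moves([
  {"dp": [2.5,-1,50],"delta_rot": [0,0,0],"grip": 1},
  {"dp": [2.5,-1,90],"delta_rot": [0,0,0],"grip": 1},
  {"dp": [2.5,-1,120],"delta_rot": [0,0,0],"grip": 1},
  {"dp": [2.5,-1,120],"delta_rot": [0,0,0],"grip": 0.6},
  {"dp": [2.5,-1,120],"delta_rot": [0,0,0],"grip": 0.4},
], grip_force=50)

```text
clock: 2.68
tcp_pos: [0.6205, -0.3185, 0.0233]
tool_rot: [[1.0, -0.0, 0.003], [-0.0, -1.0, -0.002], [0.003, 0.002, -1.0]]
ft_force: [0.9, 0.2, -3.7]
width: 0.694
gripper_force: 54.1
```

apply_moves([
  {"dp": [0,0,0],"delta_rot": [0,0,0],"grip": 0.4},
  {"dp": [0,0,0],"delta_rot": [0,0,0],"grip": 0.4},
  {"dp": [0,0,-50],"delta_rot": [0,0,0],"grip": 0.4},
  {"dp": [0,0,-100],"delta_rot": [0,0,0],"grip": 0.4},
  {"dp": [0,0,-140],"delta_rot": [0,0,0],"grip": 0.4},
])

```text
clock: 3.3
tcp_pos: [0.6192, -0.3172, 0.1627]
tool_rot: [[1.0, 0.0, 0.001], [0.0, -1.0, -0.0], [0.001, 0.0, -1.0]]
ft_force: [1.4, 0.5, -3.0]
width: 0.685
gripper_force: 55.8
```

Run:
```python
from h import *
s=get_obs();print(s["tcp_pos"].round(4),s["width"],s["gripper_force"]);f=grab_frame("wrist"); cv2.imwrite("pics/w3.png",f[:,:,::-1])
c=calibration("wrist");print(c)
```

```text
[ 0.6192 -0.3172  0.1627] 0.6845534400796668 55.76149603351951
{'fx': 297.3186396354542, 'fy': 297.3186396354542, 'cx': 257.61692438038193, 'cy': 191.94888564959592, 'position': array([ 0.68900724, -0.3162329 ,  0.31263633]), 'orientation': array([[-3.38739932e-04, -9.66229777e-01, -2.57681788e-01],
       [-9.99996602e-01,  9.93322692e-04, -2.41010118e-03],
       [ 2.58467269e-03,  2.57680096e-01, -9.66226830e-01]])}
```

View pics/w3.png

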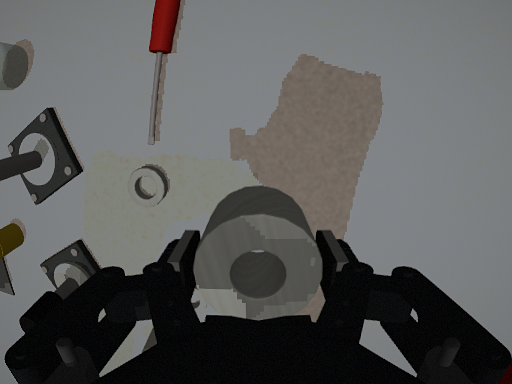

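Cup is held; bore at (258,273).

Run:
```python
from h import *
c=calibration("wrist");b=onz(c,258,273,.1625+.027,1);s=get_obs();print(b,b-s["tcp_pos"])
# shaft estimate: lean-free from scene & wrist image hub; shaft top in side/scene
f0=cv2.imread("pics/scene0.png")[:,:,::-1]
cs=calibration("scene"); cd=calibration("side")
for (x,y) in [(.648,-.048),(.65,-.05)]:
    print([np.round(proj(k,[x,y,z]),1).tolist() for k in (cs,cd) for z in (.115,.02)])
```

```text
[ 0.61632387 -0.3167085   0.1895    ] [-0.00582841  0.00159503  0.02054938]
[[284.8, 221.4], [283.2, 237.7], [300.9, 190.0], [298.6, 219.3]]
[[285.0, 222.3], [283.4, 238.5], [301.8, 190.3], [299.4, 219.7]]
```

apply_moves([
  {"dp": [6,-55,-12],"delta_rot": [0,0,0],"grip": 0.4},
  {"dp": [12,-110,-15],"delta_rot": [0,0,0],"grip": 0.4},
  {"dp": [18,-165,-15],"delta_rot": [0,0,0],"grip": 0.4},
  {"dp": [22,-200,-15],"delta_rot": [0,0,0],"grip": 0.4},
  {"dp": [22,-200,-15],"delta_rot": [0,0,0],"grip": 0.4},
])

```text
clock: 3.98
tcp_pos: [0.641, -0.1111, 0.1754]
tool_rot: [[1.0, 0.008, 0.0], [0.008, -1.0, 0.003], [0.0, -0.003, -1.0]]
ft_force: [0.1, 0.9, -2.7]
width: 0.692
gripper_force: 55.7
```

Run:
```python
from h import *
for i in range(3):
    c=calibration("wrist");s=get_obs();f=grab_frame("wrist");print(s["tcp_pos"].round(4),np.round(c["position"],4))
cv2.imwrite("pics/w4.png",f[:,:,::-1])
for r in rings(f,c): print(np.round(r,1),onz(c,r[0],r[1],.02,True)[:2].round(4),onz(c,r[0],r[1],.2,True)[:2].round(4))
```

```text
[ 0.641  -0.1111  0.1754] [ 0.7091 -0.1095  0.3186]
[ 0.6408 -0.1147  0.1752] [ 0.7089 -0.113   0.3183]
[ 0.6405 -0.1173  0.175 ] [ 0.7087 -0.1156  0.3181]
[330.9 203.3  20.2  21.6] [ 0.6137 -0.1941] [ 0.6711 -0.1467]
[168.  195.9  14.3  16.8] [ 0.6218 -0.0188] [ 0.6743 -0.0772]
[330.2 201.9  38.9  39.7] [ 0.6153 -0.1932] [ 0.6717 -0.1463]
[205.3 159.   21.5  22.9] [ 0.6612 -0.0618] [ 0.6899 -0.0943]
[195.4 169.4  53.8  60.1] [ 0.6505 -0.0509] [ 0.6856 -0.09  ]
[195.7 169.1  56.2  60.7] [ 0.6507 -0.0513] [ 0.6857 -0.0901]
[ 62.5 176.6  82.9 108.9] [0.6451 0.1193] [ 0.6835 -0.0225]
[208.2 123.    9.2   9.8] [ 0.6979 -0.0657] [ 0.7044 -0.0958]
[208.2 123.2   9.6  10.3] [ 0.6978 -0.0657] [ 0.7044 -0.0958]
[124.2  47.8  53.   59.2] [0.7843 0.0258] [ 0.7386 -0.0596]
[125.8  48.5  56.2  61.6] [0.7833 0.0239] [ 0.7382 -0.0603]
```

View pics/w4.png

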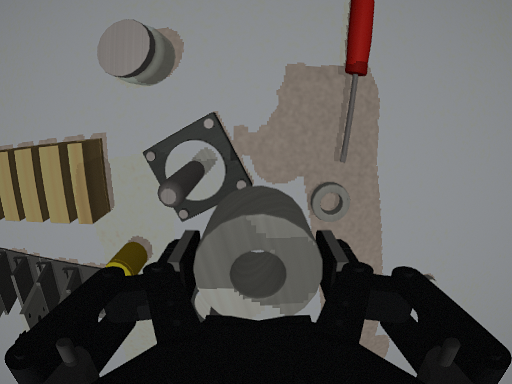

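Run:
```python
from h import *
for i in range(4):
    c=calibration("wrist");s=get_obs();f=grab_frame("wrist");print(s["tcp_pos"].round(4))
for r in rings(f,c): print(np.round(r,1),onz(c,r[0],r[1],.02,True)[:2].round(4),onz(c,r[0],r[1],.115,True)[:2].round(4))
g=cv2.cvtColor(f,cv2.COLOR_RGB2GRAY)
cv2.imwrite("pics/w5.png",cv2.resize(f[120:320,140:330,::-1],None,fx=3,fy=3))
print((onz(c,258,273,s["tcp_pos"][2]+.027,1)-s["tcp_pos"]).round(4))
```

```text
[ 0.6404 -0.1187  0.175 ]
[ 0.6404 -0.1194  0.175 ]
[ 0.6404 -0.1195  0.1749]
[ 0.6404 -0.1194  0.175 ]
[329.  202.9  20.4  21.4] [ 0.6138 -0.194 ] [ 0.644  -0.1698]
[165.4 196.1  14.2  15.9] [ 0.6218 -0.0179] [ 0.6495 -0.0498]
[165.4 196.   14.5  16.3] [ 0.6219 -0.0179] [ 0.6495 -0.0498]
[238.7 184.5   8.6   9.4] [ 0.6342 -0.0979] [ 0.6579 -0.1043]
[238.6 184.6   8.9  10. ] [ 0.6341 -0.0979] [ 0.6579 -0.1043]
[203.6 159.2  20.6  22.8] [ 0.6612 -0.0623] [ 0.6763 -0.08  ]
[193.5 169.5  53.3  60.2] [ 0.6505 -0.0511] [ 0.669  -0.0724]
[193.7 169.2  55.9  60.7] [ 0.6508 -0.0513] [ 0.6692 -0.0726]
[ 61.4 177.7  82.2 108.1] [0.6447 0.1192] [0.6651 0.0436]
[205.9 123.4   9.    9.7] [ 0.6978 -0.0658] [ 0.7013 -0.0824]
[205.9 123.4   9.7  10. ] [ 0.6978 -0.0658] [ 0.7012 -0.0825]
[121.5  48.6  52.8  59.3] [0.7844 0.0263] [ 0.7602 -0.0197]
[123.1  49.2  56.   61.4] [0.7834 0.0244] [ 0.7595 -0.021 ]
[-0.0018  0.0016  0.027 ]
```

View pics/w5.png

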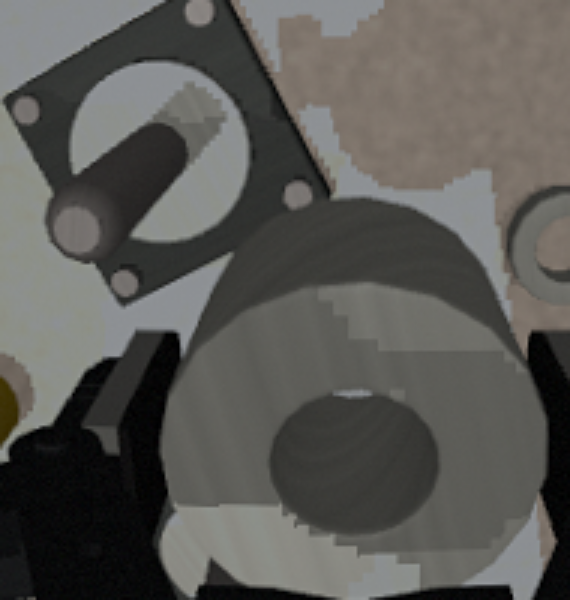

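apply_moves([
  {"dp": [6,-40,0],"delta_rot": [0,0,0],"grip": 0.4},
  {"dp": [11,-68,0],"delta_rot": [0,0,0],"grip": 0.4},
  {"dp": [11,-68,0],"delta_rot": [0,0,0],"grip": 0.4},
  {"dp": [11,-68,0],"delta_rot": [0,0,0],"grip": 0.4},
  {"dp": [11,-68,0],"delta_rot": [0,0,0],"grip": 0.4},
])

```text
clock: 4.95
tcp_pos: [0.6516, -0.0515, 0.1751]
tool_rot: [[1.0, -0.003, -0.0], [-0.003, -1.0, -0.001], [-0.0, 0.001, -1.0]]
ft_force: [0.4, -0.6, -3.2]
width: 0.69
gripper_force: 55.7
```

apply_moves([
  {"dp": [0,0,20],"delta_rot": [0,0,0],"grip": 0.4},
  {"dp": [0,0,35],"delta_rot": [0,0,0],"grip": 0.4},
  {"dp": [0,0,50],"delta_rot": [0,0,0],"grip": 0.4},
  {"dp": [0,0,60],"delta_rot": [0,0,0],"grip": 0.4},
  {"dp": [0,0,60],"delta_rot": [0,0,0],"grip": 0.4},
])

```text
clock: 5.58
tcp_pos: [0.6514, -0.0501, 0.114]
tool_rot: [[1.0, -0.0, -0.001], [-0.0, -1.0, -0.0], [-0.001, 0.0, -1.0]]
ft_force: [1.0, -2.2, -5.1]
width: 0.686
gripper_force: 55.6
```

Shaft has entered the bore with little force. Lower further, release.

apply_moves([
  {"dp": [0,0,20],"delta_rot": [0,0,0],"grip": 0.4},
  {"dp": [0,0,40],"delta_rot": [0,0,0],"grip": 0.4},
  {"dp": [0,0,58],"delta_rot": [0,0,0],"grip": 0.4},
  {"dp": [0,0,58],"delta_rot": [0,0,0],"grip": 0.4},
  {"dp": [0,0,58],"delta_rot": [0,0,0],"grip": 0.8},
])

```text
clock: 6.2
tcp_pos: [0.6514, -0.0481, 0.0561]
tool_rot: [[1.0, 0.0, -0.001], [0.0, -1.0, 0.002], [-0.001, -0.002, -1.0]]
ft_force: [-0.2, 0.5, 0.4]
width: 0.801
gripper_force: 0.0
```

apply_moves([
  {"dp": [0,0,0],"delta_rot": [0,0,0],"grip": 1},
  {"dp": [0,0,0],"delta_rot": [0,0,0],"grip": 1},
  {"dp": [0,0,-50],"delta_rot": [0,0,0],"grip": 1},
  {"dp": [0,0,-100],"delta_rot": [0,0,0],"grip": 1},
  {"dp": [0,60,-130],"delta_rot": [0,0,0],"grip": 1},
])

```text
clock: 6.82
tcp_pos: [0.6542, -0.0974, 0.1895]
tool_rot: [[1.0, 0.011, 0.006], [0.011, -1.0, 0.004], [0.006, -0.004, -1.0]]
ft_force: [1.1, -0.9, -0.3]
width: 1.001
gripper_force: 0.0
```

apply_moves([
  {"dp": [-15,35,0],"delta_rot": [0,0,0],"grip": 0.75},
  {"dp": [-33,70,0],"delta_rot": [0,0,0],"grip": 0.75},
  {"dp": [-33,83,0],"delta_rot": [0,0,0],"grip": 0.75},
  {"dp": [-33,83,0],"delta_rot": [0,0,0],"grip": 0.75},
  {"dp": [-33,83,0],"delta_rot": [0,0,0],"grip": 0.75},
])

```text
clock: 7.45
tcp_pos: [0.6197, -0.1857, 0.1854]
tool_rot: [[1.0, 0.003, 0.001], [0.003, -1.0, 0.002], [0.001, -0.002, -1.0]]
ft_force: [-0.3, 0.2, 0.4]
width: 0.752
gripper_force: 0.0
```

```bash
cat > look.py <<'E'
from h import *
import sys
n=sys.argv[1]
for i in range(int(sys.argv[2]) if len(sys.argv)>2 else 3):
    c=calibration("wrist");s=get_obs();f=grab_frame("wrist")
print(s["tcp_pos"].round(4)); cv2.imwrite(f"pics/{n}.png",f[:,:,::-1])
seen=[]
for r in rings(f,c):
    if r[3]>70: continue
    print(np.round(r,1),onz(c,r[0],r[1],.015,True)[:2].round(4),onz(c,r[0],r[1],.07,True)[:2].round(4))
E
python3 look.py w6
```

```text
[ 0.6196 -0.1858  0.1853]
[ 84.8 237.7  31.   35.9] [0.5381 0.0432] [0.5643 0.0033]
[268.9 181.5  22.1  23. ] [ 0.6131 -0.1958] [ 0.6261 -0.1938]
[178.4 163.7   8.6   9.1] [ 0.6331 -0.0968] [ 0.6426 -0.1122]
[178.5 163.7   9.1   9.5] [ 0.6331 -0.0969] [ 0.6426 -0.1123]
[148.  106.    8.3   9.3] [ 0.6979 -0.064 ] [ 0.6961 -0.0851]
[72.4 40.9 45.4 54.5] [0.7882 0.0388] [ 7.706e-01 -3.000e-04]
[72.4 40.8 46.  54.8] [0.7883 0.0388] [ 7.706e-01 -3.000e-04]
```

View pics/w6.png

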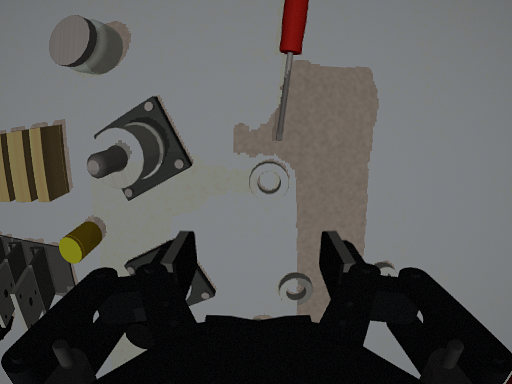

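Cup is home on the bare shaft. Grab the spacer at (269,179) ≈ (0.614,-0.1945).

apply_moves([
  {"dp": [-5.6,8.7,60],"delta_rot": [0,0,0],"grip": 0.75},
  {"dp": [-5.6,8.7,120],"delta_rot": [0,0,0],"grip": 0.75},
  {"dp": [-5.6,8.7,160],"delta_rot": [0,0,0],"grip": 0.75},
  {"dp": [-5.6,8.7,178],"delta_rot": [0,0,0],"grip": 0.75},
  {"dp": [-5.6,8.7,183],"delta_rot": [0,0,0],"grip": 0.75},
], grip_force=30)

```text
clock: 8.22
tcp_pos: [0.6134, -0.1961, 0.0017]
tool_rot: [[1.0, 0.001, -0.001], [0.001, -1.0, 0.001], [-0.001, -0.001, -1.0]]
ft_force: [0.8, 0.4, -0.2]
width: 0.753
gripper_force: 0.0
```

apply_moves([
  {"dp": [0,0,0],"delta_rot": [0,0,0],"grip": 0.75},
  {"dp": [0,0,0],"delta_rot": [0,0,0],"grip": 0.5},
  {"dp": [0,0,0],"delta_rot": [0,0,0],"grip": 0.35},
  {"dp": [0,0,0],"delta_rot": [0,0,0],"grip": 0.35},
  {"dp": [0,0,0],"delta_rot": [0,0,0],"grip": 0.35},
])

```text
clock: 8.85
tcp_pos: [0.6147, -0.1974, 0.0045]
tool_rot: [[1.0, 0.0, 0.003], [0.0, -1.0, -0.001], [0.003, 0.001, -1.0]]
ft_force: [-1.1, -0.4, 5.8]
width: 0.495
gripper_force: 30.0
```

apply_moves([
  {"dp": [0,0,-40],"delta_rot": [0,0,0],"grip": 0.35},
  {"dp": [5,0,-90],"delta_rot": [0,0,0],"grip": 0.35},
  {"dp": [10,-20,-140],"delta_rot": [0,0,0],"grip": 0.35},
  {"dp": [20,-60,-150],"delta_rot": [0,0,0],"grip": 0.35},
  {"dp": [25,-85,-150],"delta_rot": [0,0,0],"grip": 0.35},
])

```text
clock: 9.48
tcp_pos: [0.6402, -0.1096, 0.1556]
tool_rot: [[1.0, 0.002, 0.005], [0.002, -1.0, -0.0], [0.005, 0.0, -1.0]]
ft_force: [0.4, 0.1, -0.1]
width: 0.495
gripper_force: 30.7
```

```bash
python3 look.py w7 8 >/dev/null;python3 - <<'E'
from h import *
s=get_obs();print(s["tcp_pos"],s["tool_rot"].round(3),s["width"],s["gripper_force"])
c=calibration("wrist"); print(c["position"].round(4))
f=grab_frame("wrist"); z=s["tcp_pos"][2]
for r in rings(f,c): print(np.round(r,1),onz(c,r[0],r[1],.115,1).round(4)[:2],(onz(c,r[0],r[1],z+.0105,1)-s["tcp_pos"]).round(4))
cv2.imwrite("pics/w7.png",cv2.resize(f[120:320,140:370,::-1],None,fx=3,fy=3))
E
```

```text
[ 0.6377807  -0.11397003  0.15199104] [[ 1.    -0.002 -0.001]
 [-0.002 -1.    -0.001]
 [-0.001  0.001 -1.   ]] 0.5008327140972182 30.740774776786566
[ 0.7059 -0.1125  0.2951]
[ 41.9 295.7  45.8  65.4] [0.5567 0.0883] [-0.0417  0.1493  0.0105]
[257.6 249.7  31.6  43.6] [ 0.6158 -0.1121] [0.0018 0.0017 0.0105]
[257.6 249.7  31.8  44.5] [ 0.6158 -0.1121] [0.0018 0.0017 0.0105]
[162.5 202.1  15.5  18.6] [ 0.6494 -0.0497] [0.0265 0.0477 0.0105]
[162.5 202.   15.7  19. ] [ 0.6495 -0.0497] [0.0266 0.0477 0.0105]
[242.9 187.9   9.8  10.2] [ 0.6588 -0.103 ] [0.0335 0.0084 0.0105]
[242.9 187.8  10.4  10.6] [ 0.6588 -0.103 ] [0.0335 0.0084 0.0105]
[145.1 156.9   8.    9.9] [ 0.6797 -0.0401] [0.0488 0.0547 0.0105]
[145.1 156.9   8.3  10.5] [ 0.6797 -0.0402] [0.0488 0.0547 0.0105]
[ 52.5 182.6  85.2 105.1] [0.6638 0.0405] [0.0371 0.1141 0.0105]
[207.2 121.2   9.8  10.5] [ 0.7007 -0.0818] [0.0643 0.024  0.0105]
[207.2 121.2  10.3  10.9] [ 0.7007 -0.0819] [0.0643 0.024  0.0105]
[194.4 170.4  94.5 117.4] [ 0.6703 -0.0727] [0.0419 0.0307 0.0105]
[143.2  50.4  56.4  74.1] [ 0.7483 -0.0408] [0.0994 0.0542 0.0105]
[117.5  40.5  59.7  66.8] [ 0.7577 -0.0222] [0.1063 0.0679 0.0105]
[117.6  40.5  60.2  67.1] [ 0.7577 -0.0223] [0.1063 0.0679 0.0105]
```

View pics/w7.png

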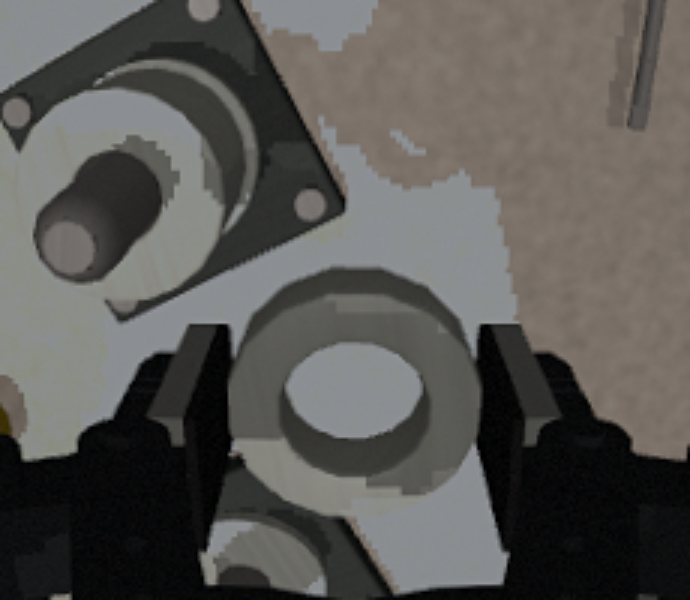

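apply_moves([
  {"dp": [6,-35,0],"delta_rot": [0,0,0],"grip": 0.35},
  {"dp": [13.5,-63,0],"delta_rot": [0,0,0],"grip": 0.35},
  {"dp": [13.5,-63,0],"delta_rot": [0,0,0],"grip": 0.35},
  {"dp": [13.5,-63,0],"delta_rot": [0,0,0],"grip": 0.35},
  {"dp": [13.5,-63,0],"delta_rot": [0,0,0],"grip": 0.35},
])

```text
clock: 10.55
tcp_pos: [0.6515, -0.0511, 0.152]
tool_rot: [[1.0, -0.002, -0.0], [-0.002, -1.0, -0.001], [-0.0, 0.001, -1.0]]
ft_force: [0.4, -0.5, -0.5]
width: 0.494
gripper_force: 30.7
```

apply_moves([
  {"dp": [0,0,20],"delta_rot": [0,0,0],"grip": 0.35},
  {"dp": [0,0,35],"delta_rot": [0,0,0],"grip": 0.35},
  {"dp": [0,0,50],"delta_rot": [0,0,0],"grip": 0.35},
  {"dp": [0,0,65],"delta_rot": [0,0,0],"grip": 0.35},
  {"dp": [0,0,70],"delta_rot": [0,0,0],"grip": 0.35},
])

```text
clock: 11.18
tcp_pos: [0.6515, -0.0499, 0.081]
tool_rot: [[1.0, -0.001, -0.001], [-0.001, -1.0, -0.001], [-0.001, 0.001, -1.0]]
ft_force: [0.6, -3.4, 2.8]
width: 0.495
gripper_force: 31.0
```

apply_moves([
  {"dp": [0,0,0],"delta_rot": [0,0,0],"grip": 0.75},
  {"dp": [0,0,0],"delta_rot": [0,0,0],"grip": 0.8},
  {"dp": [0,0,-50],"delta_rot": [0,0,0],"grip": 0.8},
  {"dp": [0,0,-100],"delta_rot": [0,0,0],"grip": 0.8},
  {"dp": [-30,40,-110],"delta_rot": [0,0,0],"grip": 0.8},
])

```text
clock: 11.8
tcp_pos: [0.6262, -0.083, 0.1977]
tool_rot: [[1.0, 0.008, 0.01], [0.008, -1.0, 0.003], [0.01, -0.003, -1.0]]
ft_force: [0.6, -0.9, -0.3]
width: 0.799
gripper_force: 0.0
```

apply_moves([
  {"dp": [-40,40,0],"delta_rot": [0,0,0],"grip": 0.75},
  {"dp": [-80,80,0],"delta_rot": [0,0,0],"grip": 0.75},
  {"dp": [-120,120,0],"delta_rot": [0,0,0],"grip": 0.75},
  {"dp": [-143,143,0],"delta_rot": [0,0,0],"grip": 0.75},
  {"dp": [-143,143,0],"delta_rot": [0,0,0],"grip": 0.75},
])

```text
clock: 12.42
tcp_pos: [0.4767, -0.2343, 0.1927]
tool_rot: [[1.0, -0.005, -0.001], [-0.005, -1.0, -0.001], [-0.001, 0.001, -1.0]]
ft_force: [0.4, 0.4, 0.9]
width: 0.75
gripper_force: 0.0
```

```bash
python3 look.py w8 8
```

```text
[ 0.4796 -0.2306  0.1923]
[218.8 244.4  32.1  43.6] [ 0.3942 -0.1823] [ 0.4205 -0.1904]
[160.  187.    8.5   8.5] [ 0.465  -0.1158] [ 0.4792 -0.1352]
[261.2 182.1  20.6  22.7] [ 0.4707 -0.2325] [ 0.4839 -0.2319]
[360.8 172.3  14.1  20.6] [ 0.4831 -0.3466] [ 0.4941 -0.3265]
[123.2 163.8  30.8  41.6] [ 0.4933 -0.0709] [ 0.5026 -0.098 ]
[123.4 172.9  42.4  54.8] [ 0.4824 -0.07  ] [ 0.4936 -0.0973]
[130.1 132.    8.4   8.4] [ 0.53   -0.0827] [ 0.5331 -0.1079]
[103.6  33.4  42.4  60.4] [ 0.6515 -0.0478] [ 0.6337 -0.0789]
[67.5 18.4 27.  30.2] [0.6833 0.009 ] [ 0.66   -0.0319]
[66.3 18.  26.8 34. ] [0.6844 0.0111] [ 0.6609 -0.0301]
```

View pics/w8.png

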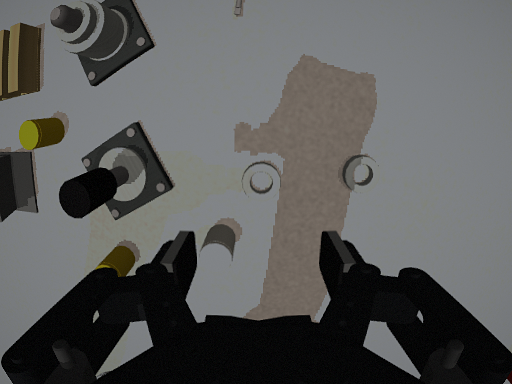

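Spacer 1 sits on the cup. Spacer 2 at (262,181) ≈ (0.4717,-0.2322), spacer 3 at (360,172).

apply_moves([
  {"dp": [-7.9,1.6,60],"delta_rot": [0,0,0],"grip": 0.75},
  {"dp": [-7.9,1.6,120],"delta_rot": [0,0,0],"grip": 0.75},
  {"dp": [-7.9,1.6,160],"delta_rot": [0,0,0],"grip": 0.75},
  {"dp": [-7.9,1.6,182],"delta_rot": [0,0,0],"grip": 0.75},
  {"dp": [-7.9,1.6,188],"delta_rot": [0,0,0],"grip": 0.75},
], grip_force=30)

```text
clock: 13.45
tcp_pos: [0.4701, -0.2324, 0.0026]
tool_rot: [[1.0, 0.001, -0.003], [0.001, -1.0, 0.002], [-0.003, -0.002, -1.0]]
ft_force: [0.2, 0.2, 0.2]
width: 0.747
gripper_force: 0.0
```

apply_moves([
  {"dp": [0,0,0],"delta_rot": [0,0,0],"grip": 0.75},
  {"dp": [0,0,0],"delta_rot": [0,0,0],"grip": 0.5},
  {"dp": [0,0,0],"delta_rot": [0,0,0],"grip": 0.35},
  {"dp": [0,0,0],"delta_rot": [0,0,0],"grip": 0.35},
  {"dp": [0,0,0],"delta_rot": [0,0,0],"grip": 0.35},
])

```text
clock: 14.08
tcp_pos: [0.4719, -0.234, 0.0058]
tool_rot: [[1.0, -0.0, 0.002], [-0.0, -1.0, -0.001], [0.002, 0.001, -1.0]]
ft_force: [-1.3, 1.2, 7.1]
width: 0.486
gripper_force: 30.1
```

apply_moves([
  {"dp": [0,0,-40],"delta_rot": [0,0,0],"grip": 0.35},
  {"dp": [5,0,-90],"delta_rot": [0,0,0],"grip": 0.35},
  {"dp": [40,0,-140],"delta_rot": [0,0,0],"grip": 0.35},
  {"dp": [85,-20,-150],"delta_rot": [0,0,0],"grip": 0.35},
  {"dp": [125,-60,-150],"delta_rot": [0,0,0],"grip": 0.35},
])

```text
clock: 14.7
tcp_pos: [0.5982, -0.1764, 0.157]
tool_rot: [[1.0, -0.005, 0.005], [-0.005, -1.0, -0.003], [0.005, 0.003, -1.0]]
ft_force: [0.5, 0.6, -0.0]
width: 0.49
gripper_force: 30.9
```

```bash
cat > held.py <<'E'
from h import *
for i in range(8): grab_frame("wrist")
s=get_obs();c=calibration("wrist");f=grab_frame("wrist"); z=s["tcp_pos"][2]
print(s["tcp_pos"].round(4),s["width"],s["gripper_force"])
for r in rings(f,c):
    if 225<r[0]<290 and r[1]>225: print(np.round(r,1),(onz(c,r[0],r[1],z+.0105,1)-s["tcp_pos"]).round(4))
print(tomove([.6515,-.051,z]))
E
python3 held.py
```

```text
[ 0.5947 -0.1753  0.1541] 0.48878226599789926 30.8548073284328
[257.5 246.8  31.8  43.5] [0.0034 0.0017 0.0105]
[257.5 246.8  32.1  44.5] [0.0034 0.0017 0.0105]
(array([ 5.640e+01, -1.244e+02, -1.000e-01]), array([0., 0., 0.]))
```

apply_moves([
  {"dp": [25,-55,0],"delta_rot": [0,0,0],"grip": 0.35},
  {"dp": [45,-100,0],"delta_rot": [0,0,0],"grip": 0.35},
  {"dp": [55,-124.5,0],"delta_rot": [0,0,0],"grip": 0.35},
  {"dp": [55,-124.5,0],"delta_rot": [0,0,0],"grip": 0.35},
  {"dp": [55,-124.5,0],"delta_rot": [0,0,0],"grip": 0.35},
])

```text
clock: 15.78
tcp_pos: [0.6502, -0.0513, 0.154]
tool_rot: [[1.0, -0.002, -0.001], [-0.002, -1.0, -0.001], [-0.001, 0.001, -1.0]]
ft_force: [-0.0, -0.0, -0.5]
width: 0.487
gripper_force: 30.9
```

apply_moves([
  {"dp": [0,0,0],"delta_rot": [0,0,0],"grip": 0.35},
  {"dp": [0,0,0],"delta_rot": [0,0,0],"grip": 0.35},
  {"dp": [0,0,20],"delta_rot": [0,0,0],"grip": 0.35},
  {"dp": [0,0,35],"delta_rot": [0,0,0],"grip": 0.35},
  {"dp": [0,0,50],"delta_rot": [0,0,0],"grip": 0.35},
])

```text
clock: 16.4
tcp_pos: [0.6507, -0.0499, 0.1028]
tool_rot: [[1.0, -0.0, -0.0], [-0.0, -1.0, -0.001], [-0.0, 0.001, -1.0]]
ft_force: [1.6, -1.7, 1.7]
width: 0.489
gripper_force: 31.4
```

apply_moves([
  {"dp": [0,0,4],"delta_rot": [0,0,0],"grip": 0.75},
  {"dp": [0,0,4],"delta_rot": [0,0,0],"grip": 0.8},
  {"dp": [0,0,-40],"delta_rot": [0,0,0],"grip": 0.8},
  {"dp": [0,0,-80],"delta_rot": [0,0,0],"grip": 0.8},
  {"dp": [-25,40,-90],"delta_rot": [0,0,0],"grip": 0.8},
])

```text
clock: 17.02
tcp_pos: [0.6296, -0.0836, 0.1989]
tool_rot: [[1.0, 0.008, 0.009], [0.008, -1.0, 0.003], [0.009, -0.003, -1.0]]
ft_force: [-0.4, -1.2, 0.7]
width: 0.802
gripper_force: 0.0
```

apply_moves([
  {"dp": [-27,50,0],"delta_rot": [0,0,0],"grip": 0.75},
  {"dp": [-54,100,0],"delta_rot": [0,0,0],"grip": 0.75},
  {"dp": [-81,150,0],"delta_rot": [0,0,0],"grip": 0.75},
  {"dp": [-108,200,0],"delta_rot": [0,0,0],"grip": 0.75},
  {"dp": [-133,254,0],"delta_rot": [0,0,0],"grip": 0.75},
])

```text
clock: 17.65
tcp_pos: [0.4925, -0.344, 0.1953]
tool_rot: [[1.0, 0.001, 0.002], [0.001, -1.0, -0.001], [0.002, 0.001, -1.0]]
ft_force: [0.4, -0.9, 0.3]
width: 0.745
gripper_force: 0.0
```

```bash
python3 look.py w9 10
```

```text
[ 0.4941 -0.3411  0.1946]
[ 57.2 264.1  27.6  33.2] [ 0.3606 -0.0404] [ 0.3949 -0.0914]
[ 52.7 177.9  28.3  31.6] [ 0.4917 -0.0668] [ 0.5037 -0.1133]
[ 53.5 185.5  32.2  47.9] [ 0.4813 -0.0661] [ 0.495  -0.1127]
[70.7 68.1 31.7 38.3] [ 0.6303 -0.1089] [ 0.6187 -0.1482]
```

Run:
```python
from h import *
c=calibration("wrist");f=grab_frame("wrist");g=cv2.cvtColor(f,cv2.COLOR_RGB2GRAY)
print(np.round(proj(c,[.484,-.347,.015],1)))
g=cv2.createCLAHE(3,(8,8)).apply(g)
h=cv2.HoughCircles(cv2.GaussianBlur(g,(3,3),0),cv2.HOUGH_GRADIENT_ALT,1.5,10,param1=80,param2=.55,minRadius=7,maxRadius=30)
for q in (h[0] if h is not None else []): print(q.round(1),onz(c,q[0],q[1],.015,1)[:2].round(4))
p=g[150:230:4,220:320:4]; print("\n".join(" ".join(f"{int(x)//10:2d}" for x in r) for r in p))
cs=calibration("scene");s=grab_frame("scene")
for r in rings(s,cs): print(np.round(r,1),onz(cs,r[0],r[1],.015)[:2].round(3))
```

```text
[264. 183.]
[265.5 184.5  15.7] [ 0.4817 -0.3482]
[ 51.  178.5  21. ] [ 0.4908 -0.0638]
[30.  58.5 23.2] [ 0.6566 -0.0356]
[ 3.  52.5 18.5] [0.6787 0.0251]
[138.  244.5  17.2] [ 0.4033 -0.1875]
[334.5 261.   20.3] [ 0.3834 -0.4362]
[ 60.  259.5  14.2] [ 0.3692 -0.0493]
[121.5 265.5  15. ] [ 0.3702 -0.157 ]
[ 60.  348.    8.7] [0.1698 0.0288]
14 14 14 14 10 11 11 11  9  8 10 10  9 10 10 11 11 10  8  9 12  9 12 10 11
14 14 14 14 14 13 15 15  8  9 15 15 14  9 11 11 11 11  8 10 11 11 12 11 11
13 13 14 14 14 13 14 14 14 14 15 15 15 10 11 11  9 11 11 11 11 12 11 11 10
14 14 14 14 14 14 14 14 14 14 14 15 15 10 11 11 11 11  8  9 10  9 10 11 10
13 14 14 14 13 14 14 14 15 15  4  3  3  4 11 10  9 10 10 11 10 11 10 11 10
12 13 13 13 14 14 14 14 12 12 15 15  9 10  7  9 11 11 11 12  9 11 10 10 12
14 13 13 13 13 14 13 15 13 14 15 13  7  8  9 10 10 10 10 11 11 11 10 10  9
12 14 13 12 13 14 13  5 14 14 14 15 11  7  8  9  6 10 10 12 10  9  9  9 10
13 14 13 13 13 14 13 13 14  9 15 10 10 10  6  8  9 11 11 10 12 12 10 11 11
13 12 13 12 14 13 13 12 14  6 14 10 10 10  5  8  8 11 10 11 11 11 10 11 11
13 13 
[... 623 characters left out ...]
 10  9 12 10 10 11 10 10 11 11 10 10 11 11 11
14 14 14 14 14 14 14 11  9  9 11  8 11 10 12 11 11 11  9 12 10 11 10 10 11
[168.4 291.   11.8  17.7] [ 0.487 -0.356]
[332.2 239.8  18.5  20.4] [0.764 0.03 ]
[283.2 240.3  32.7  37.3] [ 0.651 -0.053]
[284.5 224.7   9.4   9.9] [ 0.626 -0.008]
[232.5 214.4  17.4  20.6] [ 0.483 -0.069]
[232.  214.5  17.7  22.4] [ 0.482 -0.07 ]
[269.5 200.   11.9  12.9] [0.543 0.035]
[232.  214.   33.4  41. ] [ 0.481 -0.069]
[232.1 213.8  33.5  41.9] [ 0.481 -0.068]
[206.  190.8  11.9  13.1] [ 0.367 -0.05 ]
[124.5 169.   36.1  44. ] [ 0.106 -0.136]
[ 56.7 108.7  42.6  54.8] [-0.267 -0.088]
[491.8 120.7  40.1  49.4] [0.971 0.727]
[399.8  47.5  58.3  76. ] [0.556 0.882]
```

apply_moves([
  {"dp": [-11,7.1,60],"delta_rot": [0,0,0],"grip": 0.75},
  {"dp": [-11,7.1,120],"delta_rot": [0,0,0],"grip": 0.75},
  {"dp": [-11,7.1,160],"delta_rot": [0,0,0],"grip": 0.75},
  {"dp": [-11,7.1,184],"delta_rot": [0,0,0],"grip": 0.75},
  {"dp": [-11,7.1,190],"delta_rot": [0,0,0],"grip": 0.75},
], grip_force=30)

```text
clock: 18.88
tcp_pos: [0.4809, -0.3489, 0.0024]
tool_rot: [[1.0, 0.001, -0.003], [0.001, -1.0, 0.002], [-0.003, -0.002, -1.0]]
ft_force: [-0.2, 0.1, -0.0]
width: 0.752
gripper_force: 0.0
```

apply_moves([
  {"dp": [0,0,0],"delta_rot": [0,0,0],"grip": 0.75},
  {"dp": [0,0,0],"delta_rot": [0,0,0],"grip": 0.5},
  {"dp": [0,0,0],"delta_rot": [0,0,0],"grip": 0.35},
  {"dp": [0,0,0],"delta_rot": [0,0,0],"grip": 0.35},
  {"dp": [0,0,0],"delta_rot": [0,0,0],"grip": 0.35},
])

```text
clock: 19.5
tcp_pos: [0.483, -0.3508, 0.0061]
tool_rot: [[1.0, 0.0, 0.002], [0.0, -1.0, -0.002], [0.002, 0.002, -1.0]]
ft_force: [-1.2, 1.1, 7.3]
width: 0.498
gripper_force: 30.0
```

apply_moves([
  {"dp": [0,0,-40],"delta_rot": [0,0,0],"grip": 0.35},
  {"dp": [5,0,-90],"delta_rot": [0,0,0],"grip": 0.35},
  {"dp": [40,-20,-140],"delta_rot": [0,0,0],"grip": 0.35},
  {"dp": [80,-60,-152],"delta_rot": [0,0,0],"grip": 0.35},
  {"dp": [115,-100,-152],"delta_rot": [0,0,0],"grip": 0.35},
])

```text
clock: 20.12
tcp_pos: [0.5996, -0.25, 0.1597]
tool_rot: [[1.0, -0.001, 0.005], [-0.001, -1.0, -0.002], [0.005, 0.002, -1.0]]
ft_force: [0.8, 0.1, -0.2]
width: 0.491
gripper_force: 30.6
```

```bash
python3 held.py
```

```text
[ 0.5957 -0.2521  0.1561] 0.496483530487848 30.605591065250337
[257.6 248.3  31.3  43.2] [0.0026 0.0017 0.0105]
[257.6 248.3  31.5  44.2] [0.0026 0.0017 0.0105]
(array([ 5.520e+01, -2.012e+02, -2.000e-01]), array([0., 0., 0.]))
```

apply_moves([
  {"dp": [15,-55,0],"delta_rot": [0,0,0],"grip": 0.35},
  {"dp": [30,-110,0],"delta_rot": [0,0,0],"grip": 0.35},
  {"dp": [44,-160,0],"delta_rot": [0,0,0],"grip": 0.35},
  {"dp": [54.5,-201,0],"delta_rot": [0,0,0],"grip": 0.35},
  {"dp": [54.5,-201,0],"delta_rot": [0,0,0],"grip": 0.35},
])

```text
clock: 21.2
tcp_pos: [0.6518, -0.0438, 0.1566]
tool_rot: [[1.0, 0.006, 0.001], [0.006, -1.0, 0.003], [0.001, -0.003, -1.0]]
ft_force: [-1.0, -0.5, -0.4]
width: 0.497
gripper_force: 30.6
```

apply_moves([
  {"dp": [0,0,0],"delta_rot": [0,0,0],"grip": 0.35},
  {"dp": [0,0,0],"delta_rot": [0,0,0],"grip": 0.35},
  {"dp": [0,0,0],"delta_rot": [0,0,0],"grip": 0.35},
  {"dp": [0,0,20],"delta_rot": [0,0,0],"grip": 0.35},
  {"dp": [0,0,35],"delta_rot": [0,0,0],"grip": 0.35},
])

```text
clock: 21.82
tcp_pos: [0.6504, -0.0496, 0.1193]
tool_rot: [[1.0, -0.0, -0.002], [-0.0, -1.0, -0.0], [-0.002, 0.0, -1.0]]
ft_force: [0.2, -0.2, -1.0]
width: 0.502
gripper_force: 30.6
```

apply_moves([
  {"dp": [0,0,8],"delta_rot": [0,0,0],"grip": 0.35},
  {"dp": [0,0,9],"delta_rot": [0,0,0],"grip": 0.35},
  {"dp": [0,0,9],"delta_rot": [0,0,0],"grip": 0.75},
  {"dp": [0,0,9],"delta_rot": [0,0,0],"grip": 0.8},
  {"dp": [0,0,-40],"delta_rot": [0,0,0],"grip": 0.8},
])

```text
clock: 22.45
tcp_pos: [0.648, -0.0487, 0.158]
tool_rot: [[1.0, 0.001, -0.008], [0.001, -1.0, 0.001], [-0.008, -0.001, -1.0]]
ft_force: [0.6, -0.5, 0.5]
width: 0.8
gripper_force: 0.0
```

apply_moves([
  {"dp": [0,0,-60],"delta_rot": [0,0,0],"grip": 0.8},
  {"dp": [-30,-40,-90],"delta_rot": [0,0,0],"grip": 0.8},
  {"dp": [-60,-80,-120],"delta_rot": [0,0,0],"grip": 0.8},
  {"dp": [-100,-120,-140],"delta_rot": [0,0,0],"grip": 0.8},
  {"dp": [-130,-160,-145],"delta_rot": [0,0,0],"grip": 0.8},
])

```text
clock: 23.08
tcp_pos: [0.5204, 0.1131, 0.3086]
tool_rot: [[1.0, 0.001, 0.004], [0.001, -1.0, 0.0], [0.004, -0.0, -1.0]]
ft_force: [0.6, -0.3, -0.1]
width: 0.802
gripper_force: 0.0
```

```bash
python3 look.py w10 10
python3 - <<'E'
from h import *
f=grab_frame("wrist");c=calibration("wrist");print(get_obs()["tcp_pos"],c["position"],c["orientation"])
cv2.imwrite("pics/w11.png",f[:,:,::-1])
a=cv2.resize(f[:,:,::-1],(640,480))
s=grab_frame("scene")[190:260,250:320,::-1]
a=np.hstack([a[:,:560],np.vstack([cv2.resize(s,(240,240)),cv2.resize(grab_frame("side")[160:250,260:350,::-1],(240,240))])])
cv2.imwrite("pics/v13.png",a)
E
```

```text
[0.5218 0.1097 0.3058]
[423.9 229.6  22.5  27.1] [ 0.4    -0.1826] [ 0.4241 -0.1454]
[371.1 184.3  33.   40. ] [ 0.4821 -0.0672] [ 0.4957 -0.0446]
[372.7 185.1  37.6  39.4] [ 0.4809 -0.0701] [ 0.4947 -0.0472]
[278.  155.2  19.2  20.3] [0.5261 0.0819] [0.5342 0.0856]
[393.7  68.1   8.2  10.4] [ 0.667  -0.0976] [ 0.6573 -0.0712]
[393.7  68.1   8.8  10.9] [ 0.6671 -0.0977] [ 0.6573 -0.0713]
[392.5  68.4  17.8  20.9] [ 0.6663 -0.0956] [ 0.6566 -0.0694]
[392.5  68.4  18.4  21.3] [ 0.6663 -0.0955] [ 0.6566 -0.0694]
[362.7  77.3  59.8  64.2] [ 0.6471 -0.0452] [ 0.6399 -0.0254]
[362.8  77.   66.6  69.4] [ 0.6476 -0.0454] [ 0.6403 -0.0256]
[290.4  72.8  47.6  65.5] [0.6476 0.0644] [0.6403 0.0703]
[0.52163162 0.1100311  0.30581937] [0.58981554 0.11139385 0.44888686] [[-0.00196816 -0.96377279 -0.26671734]
 [-0.99999647  0.00142095  0.00224462]
 [-0.00178431  0.26672081 -0.96377219]]
```

View pics/v13.png

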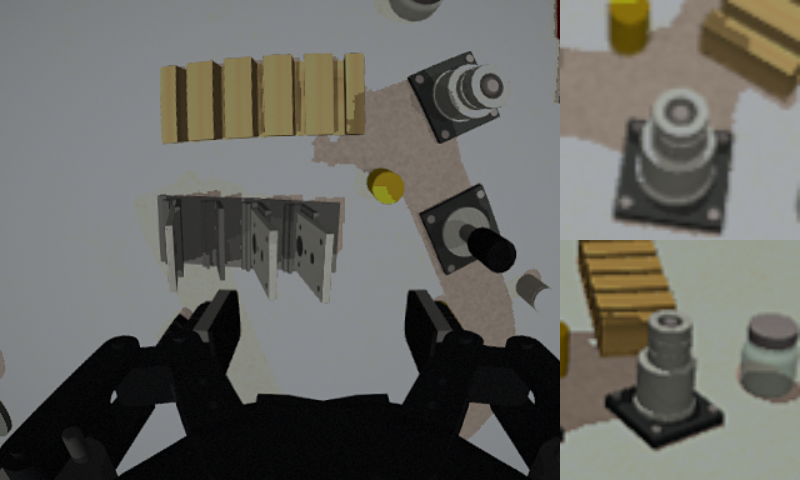

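Stack of cup + 3 spacers is on the bare base (right insets). Plates in tray pockets 1, 2 and 4 from −y (display (325,262), (270,260), (170,250)); pocket 3 empty (222,235). Now measure tray/rack numerically.

Run:
```python
from h import *
s=get_obs();c=calibration("wrist");f=grab_frame("wrist")
hsv=cv2.cvtColor(f,cv2.COLOR_RGB2HSV)
def rect(m,z):
    m=cv2.morphologyEx(m,cv2.MORPH_OPEN,np.ones((3,3)));m=cv2.morphologyEx(m,cv2.MORPH_CLOSE,np.ones((9,9)))
    k=max(cv2.findContours(m,0,1)[0],key=cv2.contourArea)
    P=np.array([onz(c,u,v,z,1)[:2] for u,v in k[:,0]]).astype(np.float32)
    r=cv2.minAreaRect(P*1000); print(cv2.boundingRect(k),np.round(r[0],1),np.round(r[1],1),round(r[2],2))
m=cv2.inRange(hsv,(10,80,50),(28,255,255)); m[:, 300:]=0; m[130:]=0
rect(m,.046)
m=((hsv[...,2]<85)&(hsv[...,1]<80)).astype(np.uint8)*255; M=np.zeros_like(m); M[140:225,110:285]=m[140:225,110:285]
rect(M,.0); rect(M,.02)
# LSD
g=cv2.cvtColor(f,cv2.COLOR_RGB2GRAY); R=g[140:250,110:290]; R=cv2.resize(R,None,fx=3,fy=3,interpolation=cv2.INTER_CUBIC)
L=cv2.createLineSegmentDetector().detect(R)[0][:,0]/3+np.array([110,140,110,140])
for l in sorted(L.tolist(),key=lambda l:l[0]):
    n=np.hypot(l[2]-l[0],l[3]-l[1])
    if n>14: print(np.round(l,1),round(n,1))
```

```text
(129, 43, 163, 71) [639.7 181.2] [ 90.  228.2] 0.78
(127, 156, 145, 68) [465.6 212.1] [236.6 111.2] 86.56
(127, 156, 145, 68) [471.2 207.6] [226.  106.3] 86.56
[128.6 209.  125.9 156.4] 52.6
[132.2 180.2 134.1 210.6] 30.5
[141.1 231.8 138.3 180.6] 51.3
[142.4 215.2 142.3 232.3] 17.1
[144.7 189.8 144.5 174.8] 15.0
[145.8 166.  145.9 186. ] 20.0
[146.6 190.6 147.1 205.2] 14.6
[155.2 156.5 169.4 156.9] 14.2
[174.5 249.5 184.1 232.8] 19.2
[174.8 167.3 175.9 216.9] 49.6
[179.9 210.2 179.5 167.7] 42.5
[189.6 231.5 191.5 249.5] 18.1
[193.8 163.1 194.  212.7] 49.6
[194.4 157.9 209.  157.7] 14.6
[196.7 214.4 196.7 162.7] 51.7
[197.9 164.  197.9 215.2] 51.3
[200.8 185.2 200.9 209.8] 24.6
[202.8 201.9 202.4 186.5] 15.4
[210.5 229.9 204.1 217.2] 14.2
[215.5 198.1 215.3 238.5] 40.4
[215.8 183.7 201.6 167.5] 21.5
[216.  158.4 241.1 160. ] 25.1
[222.2 208.1 222.2 184.8] 23.3
[225.7 214.8 225.8 194.8] 20.0
[226.2 188.1 226.8 171. ] 17.1
[230.2 204.4 231.  176.9] 27.5
[232.4 181.9 231.8 206. ] 24.2
[236.9 177.7 236.7 191.9] 14.2
[250.  232.4 236.7 216.6] 20.6
[260.8 186.4 238.4 170.4] 27.5
[261.1 187.4 257.8 241. ] 53.8
[264.9 219.  267.3 187.7] 31.4
[272.4 162.3 268.5 217.7] 55.5
[273.9 183.5 273.9 198.5] 15.0
[275.7 157.7 275.7 177.7] 20.0
```

Rack: centre (0.640,0.181), 90×228 mm ✓, yaw 0.8°. Plate top edges read from the line segments; compute their world positions.

Run:
```python
from h import *
c=calibration("wrist");print(get_obs()["tcp_pos"].round(4))
pl={1:[(264,187.5),(261,240)],2:[(219,185),(218.7,238.5)],4:[(135.3,180.3),(138.2,231.9)]}
for z in (.1,.107,.113):
    m={}
    for k,(a,b) in pl.items():
        A=onz(c,*a,z,1);B=onz(c,*b,z,1); m[k]=(A+B)/2
        print(z,k,m[k][:2].round(4),"len",np.linalg.norm(A-B).round(4),"dir",np.degrees(np.arctan2(*(A-B)[1::-1])).round(1))
    print([np.linalg.norm(m[2]-m[1]).round(4),np.linalg.norm(m[4]-m[2]).round(4)], np.degrees(np.arctan2(m[4][1]-m[1][1],m[4][0]-m[1][0]))-90)
```

```text
[0.5214 0.1105 0.306 ]
0.1 1 [0.4638 0.1067] len 0.0698 dir -2.8
0.1 2 [0.4663 0.1614] len 0.0713 dir -2.7
0.1 4 [0.4729 0.2716] len 0.0716 dir -4.0
[np.float64(0.0548), np.float64(0.1104)] -3.1572972387196643
0.107 1 [0.4663 0.1068] len 0.0684 dir -2.8
0.107 2 [0.4688 0.1604] len 0.0698 dir -2.7
0.107 4 [0.4752 0.2684] len 0.0702 dir -4.0
[np.float64(0.0537), np.float64(0.1082)] -3.1572972387196927
0.113 1 [0.4685 0.1068] len 0.0672 dir -2.8
0.113 2 [0.4709 0.1595] len 0.0686 dir -2.7
0.113 4 [0.4772 0.2656] len 0.069 dir -4.0
[np.float64(0.0527), np.float64(0.1063)] -3.1572972387196643
```

```bash
cat >> h.py <<'E'
from scipy.spatial.transform import Rotation as Ro
def RT(yaw,tilt): return (Ro.from_euler('z',yaw,degrees=True)*Ro.from_euler('x',tilt,degrees=True)).as_matrix()@np.diag([1,-1,-1.])
E
python3 - <<'E'
from h import *
R=RT(-3.1,20.05); up=-R[:,2]; top=np.array([.470,.105,.111])
print(up, top+.045*up); print(tomove(top+.045*up,R))
E
```

```text
[-0.01854038 -0.34233836  0.93939379] [0.46916568 0.08959477 0.15327272]
(array([-52.2,  21. , 152.8]), array([20.03,  0.56,  3.03]))
```

apply_moves([
  {"dp": [-15,6,30],"delta_rot": [8,0.2,1.2],"grip": 0.32},
  {"dp": [-32,13,70],"delta_rot": [16,0.45,2.4],"grip": 0.32},
  {"dp": [-47,19,115],"delta_rot": [20.03,0.56,3.03],"grip": 0.32},
  {"dp": [-52.2,21,140],"delta_rot": [20.03,0.56,3.03],"grip": 0.32},
  {"dp": [-52.2,21,152.8],"delta_rot": [20.03,0.56,3.03],"grip": 0.32},
], grip_force=60)

```text
clock: 24.4
tcp_pos: [0.4682, 0.0892, 0.1522]
tool_rot: [[0.998, -0.052, 0.017], [-0.055, -0.938, 0.342], [-0.002, -0.343, -0.939]]
ft_force: [0.4, 0.2, 0.2]
width: 0.319
gripper_force: 0.0
```

Run:
```python
from h import *
for i in range(6): grab_frame("wrist")
s=get_obs();c=calibration("wrist");f=grab_frame("wrist");print(s["tcp_pos"].round(4),s["width"])
cv2.imwrite("pics/w14.png",f[:,:,::-1])
R=RT(-3.1,20.05); up=-R[:,2]; 
for z in (.103,.111,.119):
    ps=[proj(c,np.array([.468,.1068,z])+dx*R[:,0]+dy*R[:,1],1) for dx in (-.035,.035) for dy in (-.004,.004)]
    print(z,np.round(ps,1).tolist())
g=cv2.cvtColor(f,cv2.COLOR_RGB2GRAY); R=g[130:330,190:340]; R=cv2.resize(R,None,fx=3,fy=3,interpolation=cv2.INTER_CUBIC)
L=cv2.createLineSegmentDetector().detect(R)[0][:,0]/3+np.array([190,130,190,130])
for l in sorted(L.tolist(),key=lambda l:l[0]):
    n=np.hypot(l[2]-l[0],l[3]-l[1])
    if n>18: print(np.round(l,1),round(n,1))
```

```text
[0.4703 0.0905 0.1546] 0.31729785697053575
0.103 [[258.1, 259.4], [268.8, 259.4], [258.4, 166.3], [270.3, 166.3]]
0.111 [[254.3, 264.3], [265.4, 264.3], [254.1, 168.4], [266.5, 168.4]]
0.119 [[250.3, 269.5], [261.7, 269.5], [249.6, 170.6], [262.4, 170.6]]
[194.  134.5 216.5 134.8] 22.5
[196.  243.2 191.3 163.2] 80.2
[213.9 165.2 212.6 144.8] 20.5
[214.5 236.6 207.3 257.2] 21.8
[214.8 208.5 213.7 165.2] 43.3
[215.7 233.1 215.4 209.8] 23.3
[220.2 256.4 227.3 228.4] 28.8
[220.4 314.6 255.3 319.8] 35.3
[220.8 143.1 222.2 209.8] 66.7
[231.3 227.7 232.3 261.5] 33.8
[231.4 134.9 255.2 135.6] 23.8
[232.5 261.6 226.1 302.2] 41.1
[242.7 217.5 222.7 214.7] 20.2
[249.8 265.2 249.7 224.8] 40.4
[250.5 167.7 250.8 224.4] 56.7
[260.8 254.8 262.  221.8] 33.0
[262.  214.4 262.6 190.6] 23.8
[262.9 241.5 262.5 265.6] 24.2
[267.4 318.6 295.1 314.8] 28.0
[267.9 215.6 267.8 240.6] 25.0
[276.  136.6 302.7 137.6] 26.7
[283.6 255.6 284.4 227.3] 28.4
[288.7 228.8 295.6 256.9] 28.9
[289.5 302.2 282.9 255.8] 46.8
[306.5 226.1 268.9 221. ] 37.9
[308.3 257.1 301.5 236.7] 21.5
[312.  138.9 309.3 206.4] 67.5
[315.8 166.5 315.9 196.5] 30.0
```

apply_moves([
  {"dp": [0,-1,25],"delta_rot": [0,0,0],"grip": 0.32},
  {"dp": [0,-1,50],"delta_rot": [0,0,0],"grip": 0.32},
  {"dp": [0,-1,68],"delta_rot": [0,0,0],"grip": 0.32},
  {"dp": [0,-1,72],"delta_rot": [0,0,0],"grip": 0.32},
  {"dp": [0,-1,72],"delta_rot": [0,0,0],"grip": 0.32},
], grip_force=60)

```text
clock: 25.38
tcp_pos: [0.471, 0.1156, 0.0867]
tool_rot: [[0.999, -0.049, 0.019], [-0.053, -0.938, 0.342], [0.001, -0.343, -0.939]]
ft_force: [-0.3, 0.7, 0.2]
width: 0.321
gripper_force: 0.0
```

apply_moves([
  {"dp": [0,0,0],"delta_rot": [0,0,0],"grip": 0.32},
  {"dp": [0,0,0],"delta_rot": [0,0,0],"grip": 0.1},
  {"dp": [0,0,0],"delta_rot": [0,0,0],"grip": 0},
  {"dp": [0,0,0],"delta_rot": [0,0,0],"grip": 0},
  {"dp": [0,0,0],"delta_rot": [0,0,0],"grip": 0},
], grip_force=60)

```text
clock: 26.0
tcp_pos: [0.4712, 0.1158, 0.0871]
tool_rot: [[0.999, -0.05, 0.02], [-0.054, -0.938, 0.343], [0.002, -0.343, -0.939]]
ft_force: [-0.9, 0.1, 6.3]
width: 0.086
gripper_force: 59.9
```

apply_moves([
  {"dp": [0,0,-30],"delta_rot": [0,0,0],"grip": 0},
  {"dp": [0,0,-60],"delta_rot": [0,0,0],"grip": 0},
  {"dp": [0,0,-95],"delta_rot": [0,0,0],"grip": 0},
  {"dp": [0,0,-130],"delta_rot": [0,0,0],"grip": 0},
  {"dp": [0,0,-145],"delta_rot": [0,0,0],"grip": 0},
])

```text
clock: 26.62
tcp_pos: [0.4685, 0.0647, 0.2238]
tool_rot: [[0.998, -0.05, 0.021], [-0.055, -0.939, 0.341], [0.003, -0.341, -0.94]]
ft_force: [0.4, -0.3, -2.2]
width: 0.083
gripper_force: 59.3
```

Run:
```python
from h import *
s=get_obs();print(s["tcp_pos"],s["width"],s["ft_force"]); print(tomove([.643,.0917,.20],RT(.78,0)))
```

```text
[0.46854406 0.06472844 0.22377613] 0.08266534402560972 [ 0.40621534 -0.26016315 -2.20095012]
(array([172.6, -26. ,  35.3]), array([-19.94,  -0.85,  -3.85]))
```

apply_moves([
  {"dp": [45,-7,9],"delta_rot": [-7,-0.3,-1.3],"grip": 0},
  {"dp": [90,-14,18],"delta_rot": [-14,-0.6,-2.7],"grip": 0},
  {"dp": [135,-20,27],"delta_rot": [-19.94,-0.85,-3.85],"grip": 0},
  {"dp": [172.6,-26,35.3],"delta_rot": [-19.94,-0.85,-3.85],"grip": 0},
  {"dp": [172.6,-26,35.3],"delta_rot": [-19.94,-0.85,-3.85],"grip": 0},
])

```text
clock: 27.25
tcp_pos: [0.6428, 0.0946, 0.1954]
tool_rot: [[1.0, 0.017, -0.005], [0.017, -1.0, 0.003], [-0.005, -0.003, -1.0]]
ft_force: [-0.7, -0.3, -2.4]
width: 0.085
gripper_force: 59.4
```

Run:
```python
from h import *
for i in range(7): grab_frame("wrist")
s=get_obs();c=calibration("wrist");f=grab_frame("wrist");print(s["tcp_pos"].round(4),s["width"],s["tool_rot"].round(3).tolist())
a=cv2.resize(f[60:320,130:330,::-1],None,fx=2.2,fy=2.2,interpolation=cv2.INTER_CUBIC);cv2.imwrite("pics/w15.png",a)
g=cv2.cvtColor(f,cv2.COLOR_RGB2GRAY); R=g[80:330,150:340]; R=cv2.resize(R,None,fx=3,fy=3,interpolation=cv2.INTER_CUBIC)
L=cv2.createLineSegmentDetector().detect(R)[0][:,0]/3+np.array([150,80,150,80])
for l in sorted(L.tolist(),key=lambda l:l[0]):
    n=np.hypot(l[2]-l[0],l[3]-l[1])
    if n>18 and abs(l[2]-l[0])<12: print(np.round(l,1),round(n,1), onz(c,l[0],l[1],.046,1)[:2].round(4),onz(c,l[2],l[3],.046,1)[:2].round(4))
for dy in (-.0065,.0065):
  print([np.round(proj(c,[x,.0932+dy,.046],1),1).tolist() for x in (.595,.64,.685)])
```

```text
[0.6416 0.0924 0.1987] 0.08303166279232273 [[1.0, 0.014, -0.002], [0.014, -1.0, 0.001], [-0.002, -0.001, -1.0]]
[171.9 218.5 166.2 137.8] 81.0 [0.5962 0.1876] [0.684  0.1888]
[177.2 156.  180.9 207.7] 51.8 [0.6648 0.1776] [0.6089 0.1765]
[179.8 158.1 181.9 186.5] 28.4 [0.6626 0.1748] [0.6325 0.1739]
[181.8 186.8 183.2 206.5] 19.7 [0.6321 0.174 ] [0.6104 0.1738]
[211.5 217.3 208.2 136.5] 80.9 [0.5989 0.1433] [0.6846 0.1446]
[214.  133.6 216.1 208.1] 74.6 [0.6875 0.1387] [0.6093 0.1379]
[217.5 259.2 222.9 239.5] 20.4 [0.5482 0.1386] [0.573  0.1316]
[220.8 163.1 220.8 202.3] 39.2 [0.6575 0.132 ] [0.6159 0.1328]
[231.1 157.3 231.4 136.9] 20.4 [0.6635 0.1215] [0.6842 0.1212]
[235.7 236.8 232.5 256.1] 19.7 [0.5767 0.1174] [0.5527 0.1214]
[245.3 257.7 246.9 228.5] 29.2 [0.5511 0.1071] [0.5867 0.1052]
[246.9 209.4 251.6 162.2] 47.4 [0.6085 0.1053] [0.6587 0.1008]
[248.1 226.5 250.  301.9] 75.4 [0.5891 0.104 ] [0.4892 0.1016]
[251.8 161.  251.6 136.9] 24.2 [0.6599 0.1006] [0.6843 0.101 ]
[253.2 133.1 253.4 156.9] 23.7 [0.6881 0.0995] [0.6642 0.099 ]
[264.6 176.9 264.6 133.1] 43.8 [0.6437 0.0874] [0.6883 0.0882]
[265.5 179.8 267.9 200.6] 21.0 [0.6407 0.0865] [0.6184 0.0834]
[265.8 301.5 267.  246.4] 55.1 [0.4901 0.0825] [0.5656 0.0831]
[266.  136.5 265.9 179.4] 42.9 [0.685  0.0868] [0.6411 0.086 ]
[268.6 203.1 268.2 225.6] 22.5 [0.6158 0.0827] [0.5904 0.0825]
[268.9 228.5 271.1 266. ] 37.6 [0.587  0.0817] [0.5406 0.0778]
[283.6 257.4 279.9 236.8] 20.9 [0.552  0.0641] [0.5774 0.0694]
[284.9 194.8 284.9 217.7] 22.9 [0.625 0.066] [0.5997 0.065 ]
[285.7 139.8 285.7 178.1] 38.3 [0.682  0.0671] [0.6428 0.0658]
[293.1 239.9 298.  258.5] 19.2 [0.5737 0.0547] [0.5505 0.0477]
[339.4 171.5 330.1 148.8] 24.5 [0.651  0.0096] [0.6743 0.0212]
[[264.3, 221.6], [265.2, 180.4], [266.1, 136.4]]
[[252.1, 221.4], [252.5, 180.3], [253.0, 136.2]]
```

apply_moves([
  {"dp": [1,0.4,30],"delta_rot": [0,0,0],"grip": 0},
  {"dp": [1,0.4,60],"delta_rot": [0,0,0],"grip": 0},
  {"dp": [1,0.4,75],"delta_rot": [0,0,0],"grip": 0},
  {"dp": [1,0.4,85],"delta_rot": [0,0,0],"grip": 0},
  {"dp": [1,0.4,90],"delta_rot": [0,0,0],"grip": 0},
])

```text
clock: 28.28
tcp_pos: [0.6432, 0.0929, 0.1084]
tool_rot: [[1.0, 0.015, -0.002], [0.015, -1.0, 0.002], [-0.002, -0.002, -1.0]]
ft_force: [-0.9, 0.6, -1.9]
width: 0.081
gripper_force: 59.4
```

apply_moves([
  {"dp": [0,0,10],"delta_rot": [0,0,0],"grip": 0},
  {"dp": [0,0,18],"delta_rot": [0,0,0],"grip": 0},
  {"dp": [0,0,23],"delta_rot": [0,0,0],"grip": 0},
  {"dp": [0,0,23],"delta_rot": [0,0,0],"grip": 0},
])

```text
clock: 28.78
tcp_pos: [0.6425, 0.0928, 0.0847]
tool_rot: [[1.0, 0.015, -0.003], [0.015, -1.0, 0.001], [-0.003, -0.002, -1.0]]
ft_force: [0.6, -0.3, -2.8]
width: 0.084
gripper_force: 59.4
```

apply_moves([
  {"dp": [0,0,3],"delta_rot": [0,0,0],"grip": 0},
  {"dp": [0,0,3],"delta_rot": [0,0,0],"grip": 0},
])

```text
clock: 29.02
tcp_pos: [0.6434, 0.0931, 0.083]
tool_rot: [[1.0, 0.015, -0.001], [0.015, -1.0, 0.002], [-0.001, -0.002, -1.0]]
ft_force: [-0.5, 0.1, 1.8]
width: 0.083
gripper_force: 59.8
```

apply_moves([
  {"dp": [0,0,2.5],"delta_rot": [0,0,0],"grip": 0},
  {"dp": [0,0,2.5],"delta_rot": [0,0,0],"grip": 0},
])

```text
clock: 29.28
tcp_pos: [0.6436, 0.0934, 0.0829]
tool_rot: [[1.0, 0.015, -0.0], [0.015, -1.0, 0.001], [-0.0, -0.001, -1.0]]
ft_force: [-6.2, 0.5, 16.4]
width: 0.084
gripper_force: 62.4
```

Seated with the expected height. Release, lift, go to plate 2.

apply_moves([
  {"dp": [0,0,-2],"delta_rot": [0,0,0],"grip": 0.3},
  {"dp": [0,0,-2],"delta_rot": [0,0,0],"grip": 0.3},
  {"dp": [0,0,-2],"delta_rot": [0,0,0],"grip": 0.3},
  {"dp": [0,0,-50],"delta_rot": [0,0,0],"grip": 0.3},
  {"dp": [0,0,-105],"delta_rot": [0,0,0],"grip": 0.3},
])

```text
clock: 29.9
tcp_pos: [0.6419, 0.0925, 0.1841]
tool_rot: [[1.0, 0.015, -0.006], [0.015, -1.0, 0.002], [-0.006, -0.002, -1.0]]
ft_force: [1.6, -0.2, -0.6]
width: 0.298
gripper_force: 0.0
```

Run:
```python
from h import *
s=get_obs();print(s["tcp_pos"],s["width"],s["ft_force"])
R=RT(-3.1,20.05); print(tomove(np.array([.4732,.1565,.118])-.04*R[:,2],R))
c=calibration("wrist");f=grab_frame("wrist")
cv2.imwrite("pics/w16.png",f[:,:,::-1])
```

```text
[0.64193286 0.09247066 0.18407407] 0.2979809899702863 [ 1.58383761 -0.20587733 -0.63787212]
(array([-168.5,  -52.8,   29.6]), array([19.96,  1.04,  3.87]))
```

apply_moves([
  {"dp": [-45,-14,-15],"delta_rot": [6,0.3,1.2],"grip": 0.32},
  {"dp": [-90,-28,-10],"delta_rot": [13,0.7,2.5],"grip": 0.32},
  {"dp": [-135,-42,5],"delta_rot": [19.96,1.04,3.87],"grip": 0.32},
  {"dp": [-168.5,-52.8,29.6],"delta_rot": [19.96,1.04,3.87],"grip": 0.32},
  {"dp": [-168.5,-52.8,29.6],"delta_rot": [19.96,1.04,3.87],"grip": 0.32},
], grip_force=60)

```text
clock: 30.58
tcp_pos: [0.4691, 0.1426, 0.1534]
tool_rot: [[0.999, -0.051, 0.016], [-0.053, -0.938, 0.341], [-0.002, -0.342, -0.94]]
ft_force: [0.3, 0.3, -0.1]
width: 0.321
gripper_force: 0.0
```

```bash
cat > pre.py <<'E'
from h import *
import sys
T=np.array(eval(sys.argv[1]))
for i in range(7): grab_frame("wrist")
s=get_obs();c=calibration("wrist");f=grab_frame("wrist");print(s["tcp_pos"].round(4),s["width"])
R=RT(-3.1,20.05); print("to grasp",tomove(T+.033*R[:,2],R))
O=T+np.array([-.002,.0015,0])
print("pred",[np.round(proj(c,O+dx*R[:,0]+dy*R[:,1],1),1).tolist() for dx in (-.035,.035) for dy in (-.004,.004)])
g=cv2.cvtColor(f,cv2.COLOR_RGB2GRAY); Q=g[150:290,235:285]; Q=cv2.resize(Q,None,fx=3,fy=3,interpolation=cv2.INTER_CUBIC)
L=cv2.createLineSegmentDetector().detect(Q)[0][:,0]/3+np.array([235,150,235,150])
for l in sorted(L.tolist(),key=lambda l:l[0]):
    n=np.hypot(l[2]-l[0],l[3]-l[1])
    if n>15: print(np.round(l,1),round(n,1))
E
python3 pre.py "[.4732,.1565,.118]"
```

```text
[0.475  0.1433 0.1562] 0.3206226141323742
to grasp (array([-2.5,  0.8, 73.2]), array([-0.03, -0.26,  0.09]))
pred [[253.9, 270.1], [265.3, 270.1], [253.6, 172.3], [266.3, 172.4]]
[244.5 150.2 244.9 210.2] 60.0
[251.5 222.7 251.5 171.5] 51.3
[251.7 266.  251.7 226. ] 40.0
[252.8 168.1 252.7 150.2] 17.9
[252.9 170.2 252.9 226. ] 55.8
[263.  267.3 263.5 243.5] 23.8
[263.9 243.1 265.  169.8] 73.4
[264.8 242.7 264.8 267.3] 24.6
[269.8 218.1 269.6 242.3] 24.2
[283.7 272.3 283.8 228.1] 44.2
```

apply_moves([
  {"dp": [-1,0,25],"delta_rot": [0,0,0],"grip": 0.32},
  {"dp": [-1,0,50],"delta_rot": [0,0,0],"grip": 0.32},
  {"dp": [-1,0,68],"delta_rot": [0,0,0],"grip": 0.32},
  {"dp": [-1,0,73],"delta_rot": [0,0,0],"grip": 0.32},
  {"dp": [-1,0,73],"delta_rot": [0,0,0],"grip": 0.32},
], grip_force=60)

```text
clock: 31.6
tcp_pos: [0.4745, 0.1683, 0.0871]
tool_rot: [[0.999, -0.049, 0.022], [-0.054, -0.938, 0.343], [0.004, -0.343, -0.939]]
ft_force: [0.3, 0.1, -0.6]
width: 0.322
gripper_force: 0.0
```

apply_moves([
  {"dp": [0,0,0],"delta_rot": [0,0,0],"grip": 0.32},
  {"dp": [0,0,0],"delta_rot": [0,0,0],"grip": 0.1},
  {"dp": [0,0,0],"delta_rot": [0,0,0],"grip": 0},
  {"dp": [0,0,0],"delta_rot": [0,0,0],"grip": 0},
  {"dp": [0,0,0],"delta_rot": [0,0,0],"grip": 0},
], grip_force=60)

```text
clock: 32.22
tcp_pos: [0.475, 0.1678, 0.0877]
tool_rot: [[0.998, -0.05, 0.023], [-0.055, -0.938, 0.342], [0.005, -0.343, -0.939]]
ft_force: [-1.4, -1.4, 5.8]
width: 0.083
gripper_force: 59.1
```

apply_moves([
  {"dp": [0,0,-30],"delta_rot": [0,0,0],"grip": 0},
  {"dp": [0,0,-60],"delta_rot": [0,0,0],"grip": 0},
  {"dp": [0,0,-95],"delta_rot": [0,0,0],"grip": 0},
  {"dp": [0,0,-130],"delta_rot": [0,0,0],"grip": 0},
  {"dp": [0,0,-145],"delta_rot": [0,0,0],"grip": 0},
])

```text
clock: 32.85
tcp_pos: [0.4719, 0.1175, 0.2245]
tool_rot: [[0.998, -0.05, 0.025], [-0.055, -0.938, 0.341], [0.006, -0.342, -0.94]]
ft_force: [0.6, 0.2, -2.1]
width: 0.087
gripper_force: 58.9
```

Run:
```python
from h import *
for i in range(5): grab_frame("wrist")
s=get_obs();print(s["tcp_pos"],s["width"],s["ft_force"]); print(tomove([.642,.1800,.20],RT(.78,0)))
```

```text
[0.47015707 0.11864884 0.22204136] 0.08048230040638765 [-0.52647836 -0.14044824 -2.05634174]
(array([168.3, -58.6,  45.2]), array([-20.05,  -0.77,  -3.81]))
```

apply_moves([
  {"dp": [45,-14,9],"delta_rot": [-7,-0.3,-1.3],"grip": 0},
  {"dp": [90,-29,18],"delta_rot": [-14,-0.6,-2.7],"grip": 0},
  {"dp": [135,-45,30],"delta_rot": [-20.05,-0.77,-3.81],"grip": 0},
  {"dp": [168.3,-58.8,45],"delta_rot": [-20.05,-0.77,-3.81],"grip": 0},
  {"dp": [168.3,-58.8,45],"delta_rot": [-20.05,-0.77,-3.81],"grip": 0},
])

```text
clock: 33.72
tcp_pos: [0.6426, 0.183, 0.1976]
tool_rot: [[1.0, 0.017, -0.003], [0.017, -1.0, 0.001], [-0.003, -0.001, -1.0]]
ft_force: [-0.4, -0.2, -2.6]
width: 0.086
gripper_force: 59.4
```

```bash
cat > slot.py <<'E'
from h import *
import sys
for i in range(7): grab_frame("wrist")
s=get_obs();c=calibration("wrist");f=grab_frame("wrist");print(s["tcp_pos"].round(4),s["width"],s["tool_rot"].round(3).tolist())
g=cv2.cvtColor(f,cv2.COLOR_RGB2GRAY); Q=g[110:310,225:290]; Q=cv2.resize(Q,None,fx=3,fy=3,interpolation=cv2.INTER_CUBIC)
L=cv2.createLineSegmentDetector().detect(Q)[0][:,0]/3+np.array([225,110,225,110])
for l in sorted(L.tolist(),key=lambda l:l[0]):
    n=np.hypot(l[2]-l[0],l[3]-l[1])
    if n>18 and abs(l[2]-l[0])<8: 
        t=((l[1]+l[3])/2); print(np.round(l,1),"slot y" if t<200 else "top y", onz(c,(l[0]+l[2])/2,t,.046 if t<200 else s["tcp_pos"][2]+.033,1)[:2].round(4))
E
python3 slot.py
```

```text
[0.6428 0.1789 0.2022] 0.0868150264482012 [[1.0, 0.012, 0.002], [0.012, -1.0, -0.001], [0.002, 0.001, -1.0]]
[235.8 236.8 232.4 256.6] top y [0.657  0.1904]
[245.  265.6 246.4 238.1] top y [0.6547 0.1856]
[247.8 204.  250.8 174.8] slot y [0.6313 0.1893]
[247.8 225.6 247.7 204.4] top y [0.6709 0.1848]
[248.3 225.6 250.  301.5] top y [0.6492 0.1842]
[249.3 203.5 249.5 224.8] top y [0.6713 0.1841]
[250.6 161.4 249.8 139.8] slot y [0.672  0.1886]
[251.7 140.2 251.9 160.2] slot y [0.6724 0.187 ]
[263.6 154.4 264.8 180.6] slot y [0.6547 0.1741]
[265.7 181.1 268.  201.5] slot y [0.6295 0.1709]
[265.8 301.5 266.6 251.4] top y [0.6428 0.1769]
[267.5 251.5 267.7 227.7] top y [0.6604 0.1767]
[268.6 202.3 268.1 226.1] top y [0.6714 0.1767]
[269.5 238.1 271.1 265.6] top y [0.6548 0.1755]
[283.6 257.4 279.9 236.8] top y [0.657  0.1708]
```

apply_moves([
  {"dp": [-0.5,-1,35],"delta_rot": [0,0,0],"grip": 0},
  {"dp": [-0.5,-1,65],"delta_rot": [0,0,0],"grip": 0},
  {"dp": [-0.5,-1,80],"delta_rot": [0,0,0],"grip": 0},
  {"dp": [-0.5,-1,90],"delta_rot": [0,0,0],"grip": 0},
  {"dp": [-0.5,-1,95],"delta_rot": [0,0,0],"grip": 0},
])

```text
clock: 34.75
tcp_pos: [0.6432, 0.1809, 0.1071]
tool_rot: [[1.0, 0.013, 0.003], [0.013, -1.0, 0.0], [0.003, -0.0, -1.0]]
ft_force: [-0.1, 0.1, -1.6]
width: 0.081
gripper_force: 59.3
```

apply_moves([
  {"dp": [0,0,10],"delta_rot": [0,0,0],"grip": 0},
  {"dp": [0,0,18],"delta_rot": [0,0,0],"grip": 0},
  {"dp": [0,0,23],"delta_rot": [0,0,0],"grip": 0},
  {"dp": [0,0,23],"delta_rot": [0,0,0],"grip": 0},
])

```text
clock: 35.25
tcp_pos: [0.643, 0.1811, 0.0838]
tool_rot: [[1.0, 0.013, 0.002], [0.013, -1.0, 0.0], [0.002, -0.0, -1.0]]
ft_force: [-0.1, 0.2, -1.1]
width: 0.086
gripper_force: 59.3
```

apply_moves([
  {"dp": [0,0,2],"delta_rot": [0,0,0],"grip": 0},
  {"dp": [0,0,3],"delta_rot": [0,0,0],"grip": 0},
  {"dp": [0,0,3],"delta_rot": [0,0,0],"grip": 0},
])

```text
clock: 35.62
tcp_pos: [0.6433, 0.1814, 0.0835]
tool_rot: [[1.0, 0.013, 0.003], [0.013, -1.0, -0.0], [0.003, 0.0, -1.0]]
ft_force: [-5.5, -1.9, 14.4]
width: 0.084
gripper_force: 62.0
```

Seated. Release, lift, to plate 4.

apply_moves([
  {"dp": [0,0,-2],"delta_rot": [0,0,0],"grip": 0.3},
  {"dp": [0,0,-2],"delta_rot": [0,0,0],"grip": 0.3},
  {"dp": [0,0,-2],"delta_rot": [0,0,0],"grip": 0.3},
  {"dp": [0,0,-50],"delta_rot": [0,0,0],"grip": 0.3},
  {"dp": [0,0,-105],"delta_rot": [0,0,0],"grip": 0.3},
])

```text
clock: 36.25
tcp_pos: [0.6416, 0.1804, 0.1851]
tool_rot: [[1.0, 0.013, -0.001], [0.013, -1.0, -0.001], [-0.001, 0.001, -1.0]]
ft_force: [0.8, 0.4, -0.0]
width: 0.298
gripper_force: 0.0
```

Run:
```python
from h import *
for i in range(3): grab_frame("wrist")
s=get_obs();print(s["tcp_pos"],s["width"],s["ft_force"])
R=RT(-3.1,20.05); print(tomove(np.array([.479,.2605,.118])-.04*R[:,2],R))
```

```text
[0.6450083  0.18209831 0.18964595] 0.30071632361561823 [-0.40297569  0.2469028  -0.03427236]
(array([-166.2,  -66.8,   32.7]), array([19.92,  0.17,  3.9 ]))
```

apply_moves([
  {"dp": [-45,-17,-15],"delta_rot": [6,0.1,1.2],"grip": 0.32},
  {"dp": [-90,-35,-10],"delta_rot": [13,0.1,2.5],"grip": 0.32},
  {"dp": [-135,-52,5],"delta_rot": [19.92,0.17,3.9],"grip": 0.32},
  {"dp": [-166.2,-66.8,32.7],"delta_rot": [19.92,0.17,3.9],"grip": 0.32},
  {"dp": [-166.2,-66.8,32.7],"delta_rot": [19.92,0.17,3.9],"grip": 0.32},
], grip_force=60)

```text
clock: 37.02
tcp_pos: [0.4703, 0.2446, 0.1495]
tool_rot: [[0.999, -0.054, 0.004], [-0.052, -0.94, 0.339], [-0.014, -0.338, -0.941]]
ft_force: [-0.1, -0.4, 0.6]
width: 0.319
gripper_force: 0.0
```

```bash
python3 pre.py "[.479,.2605,.118]"
```

```text
[0.4767 0.2456 0.1531] 0.31859670326591316
to grasp (array([ 2.1, -2.2, 71.1]), array([ 0.12,  0.32, -0.13]))
pred [[250.0, 266.1], [261.5, 266.0], [248.7, 166.3], [261.6, 166.2]]
[235.9 212.7 235.8 171.9] 40.8
[240.  289.6 252.9 276.2] 18.6
[247.9 262.3 247.7 221.5] 40.8
[248.  165.2 249.2 233.5] 68.4
[259.5 262.7 259.6 240.2] 22.5
[259.6 239.8 260.5 207.3] 32.5
[260.4 194.8 259.6 173.5] 21.3
[261.  238.5 261.  262.7] 24.2
[266.8 215.2 266.7 237.7] 22.5
[283.7 266.9 283.8 228.1] 38.8
[284.5 220.2 267.6 218. ] 17.0
```

apply_moves([
  {"dp": [2,-2.3,25],"delta_rot": [0,0.2,0],"grip": 0.32},
  {"dp": [2,-2.3,50],"delta_rot": [0,0.3,0],"grip": 0.32},
  {"dp": [2,-2.3,67],"delta_rot": [0,0.3,0],"grip": 0.32},
  {"dp": [2,-2.3,71],"delta_rot": [0,0.3,0],"grip": 0.32},
  {"dp": [2,-2.3,71],"delta_rot": [0,0.3,0],"grip": 0.32},
], grip_force=60)

```text
clock: 38.05
tcp_pos: [0.4788, 0.2719, 0.0869]
tool_rot: [[0.998, -0.053, 0.017], [-0.056, -0.939, 0.34], [-0.002, -0.341, -0.94]]
ft_force: [0.5, -0.0, 0.2]
width: 0.324
gripper_force: 0.0
```

apply_moves([
  {"dp": [0,0,0],"delta_rot": [0,0,0],"grip": 0.32},
  {"dp": [0,0,0],"delta_rot": [0,0,0],"grip": 0.1},
  {"dp": [0,0,0],"delta_rot": [0,0,0],"grip": 0},
  {"dp": [0,0,0],"delta_rot": [0,0,0],"grip": 0},
  {"dp": [0,0,0],"delta_rot": [0,0,0],"grip": 0},
], grip_force=60)

```text
clock: 38.67
tcp_pos: [0.4794, 0.2718, 0.0875]
tool_rot: [[0.998, -0.053, 0.019], [-0.056, -0.939, 0.34], [-0.0, -0.341, -0.94]]
ft_force: [-0.8, -1.0, 6.8]
width: 0.083
gripper_force: 59.6
```

apply_moves([
  {"dp": [0,0,-30],"delta_rot": [0,0,0],"grip": 0},
  {"dp": [0,0,-60],"delta_rot": [0,0,0],"grip": 0},
  {"dp": [0,0,-95],"delta_rot": [0,0,0],"grip": 0},
  {"dp": [0,0,-130],"delta_rot": [0,0,0],"grip": 0},
  {"dp": [0,0,-145],"delta_rot": [0,0,0],"grip": 0},
])

```text
clock: 39.3
tcp_pos: [0.4767, 0.2215, 0.2242]
tool_rot: [[0.998, -0.054, 0.019], [-0.057, -0.939, 0.339], [0.0, -0.34, -0.94]]
ft_force: [1.0, -0.3, -2.5]
width: 0.084
gripper_force: 59.6
```

Run:
```python
from h import *
for i in range(6): grab_frame("wrist")
s=get_obs();print(s["tcp_pos"],s["width"],s["ft_force"]); print(tomove([.6405,.2690,.20],RT(.78,0)))
```

```text
[0.47505786 0.22248485 0.2217822 ] 0.08837471066185494 [ 0.08154705  0.22431693 -2.51530967]
(array([162.7, -45. ,  38.8]), array([-19.9 ,  -0.45,  -3.93]))
```

apply_moves([
  {"dp": [40,-11,8],"delta_rot": [-7,-0.2,-1.3],"grip": 0},
  {"dp": [85,-23,16],"delta_rot": [-14,-0.3,-2.7],"grip": 0},
  {"dp": [128,-35,26],"delta_rot": [-19.9,-0.45,-3.93],"grip": 0},
  {"dp": [162.7,-45,38.8],"delta_rot": [-19.9,-0.45,-3.93],"grip": 0},
  {"dp": [162.7,-45,38.8],"delta_rot": [-19.9,-0.45,-3.93],"grip": 0},
])

```text
clock: 40.22
tcp_pos: [0.6417, 0.2704, 0.1974]
tool_rot: [[1.0, 0.014, -0.002], [0.014, -1.0, -0.0], [-0.002, 0.0, -1.0]]
ft_force: [0.2, -0.4, -2.8]
width: 0.088
gripper_force: 59.8
```

```bash
python3 slot.py
```

```text
[0.6413 0.2682 0.2022] 0.08367129392247219 [[1.0, 0.012, 0.003], [0.012, -1.0, -0.0], [0.003, 0.0, -1.0]]
[232.7 211.5 232.9 172.3] slot y [0.627  0.2959]
[245.  266.  246.3 238.1] top y [0.653  0.2749]
[247.9 225.6 247.6 201.9] top y [0.6699 0.2741]
[248.3 226.1 250.  301.5] top y [0.6475 0.2735]
[249.1 199.8 249.4 222.3] top y [0.671  0.2735]
[249.6 183.9 252.2 157.3] slot y [0.6498 0.2771]
[251.6 157.3 251.7 138.5] slot y [0.6733 0.2765]
[265.  159.  264.7 177.3] slot y [0.6526 0.2628]
[265.4 176.9 268.1 198.1] slot y [0.6321 0.2605]
[265.6 138.5 265.5 156.9] slot y [0.6737 0.2625]
[265.8 301.5 266.6 250.6] top y [0.6415 0.2662]
[267.6 251.  267.6 227.7] top y [0.6589 0.266 ]
[269.5 238.1 271.1 266. ] top y [0.6532 0.2648]
[283.5 257.4 279.9 236.8] top y [0.6555 0.2601]
```

apply_moves([
  {"dp": [-0.5,0.3,35],"delta_rot": [0,0,0],"grip": 0},
  {"dp": [-0.5,0.3,65],"delta_rot": [0,0,0],"grip": 0},
  {"dp": [-0.5,0.3,80],"delta_rot": [0,0,0],"grip": 0},
  {"dp": [-0.5,0.3,90],"delta_rot": [0,0,0],"grip": 0},
  {"dp": [-0.5,0.3,95],"delta_rot": [0,0,0],"grip": 0},
])

```text
clock: 41.25
tcp_pos: [0.6417, 0.2686, 0.107]
tool_rot: [[1.0, 0.013, 0.003], [0.013, -1.0, 0.001], [0.003, -0.0, -1.0]]
ft_force: [0.2, 0.0, -2.5]
width: 0.084
gripper_force: 59.7
```

apply_moves([
  {"dp": [0,0,10],"delta_rot": [0,0,0],"grip": 0},
  {"dp": [0,0,18],"delta_rot": [0,0,0],"grip": 0},
  {"dp": [0,0,23],"delta_rot": [0,0,0],"grip": 0},
  {"dp": [0,0,23],"delta_rot": [0,0,0],"grip": 0},
])

```text
clock: 41.75
tcp_pos: [0.6415, 0.2686, 0.0836]
tool_rot: [[1.0, 0.013, 0.002], [0.013, -1.0, 0.0], [0.002, -0.0, -1.0]]
ft_force: [-0.2, 0.3, -1.3]
width: 0.088
gripper_force: 59.8
```

apply_moves([
  {"dp": [0,0,2],"delta_rot": [0,0,0],"grip": 0},
  {"dp": [0,0,3],"delta_rot": [0,0,0],"grip": 0},
  {"dp": [0,0,3],"delta_rot": [0,0,0],"grip": 0},
])

```text
clock: 42.12
tcp_pos: [0.6419, 0.2689, 0.0832]
tool_rot: [[1.0, 0.013, 0.004], [0.013, -1.0, 0.0], [0.004, -0.0, -1.0]]
ft_force: [-3.8, -2.0, 10.9]
width: 0.088
gripper_force: 62.1
```

Seated. Release, lift, back off for a final look.

apply_moves([
  {"dp": [0,0,-2],"delta_rot": [0,0,0],"grip": 0.3},
  {"dp": [0,0,-2],"delta_rot": [0,0,0],"grip": 0.3},
  {"dp": [0,0,-2],"delta_rot": [0,0,0],"grip": 0.3},
  {"dp": [0,0,-50],"delta_rot": [0,0,0],"grip": 0.3},
  {"dp": [0,0,-105],"delta_rot": [0,0,0],"grip": 0.3},
])

```text
clock: 42.75
tcp_pos: [0.6402, 0.2679, 0.1849]
tool_rot: [[1.0, 0.013, -0.001], [0.013, -1.0, -0.001], [-0.001, 0.001, -1.0]]
ft_force: [0.9, -0.0, 0.5]
width: 0.297
gripper_force: 0.0
```

apply_moves([
  {"dp": [-30,40,-50],"delta_rot": [0,0,0],"grip": 0.3},
  {"dp": [-60,80,-90],"delta_rot": [0,0,0],"grip": 0.3},
  {"dp": [-95,110,-130],"delta_rot": [0,0,0],"grip": 0.3},
  {"dp": [-95,110,-130],"delta_rot": [0,0,0],"grip": 0.3},
  {"dp": [-95,110,-130],"delta_rot": [0,0,0],"grip": 0.3},
])

```text
clock: 43.38
tcp_pos: [0.5476, 0.157, 0.3155]
tool_rot: [[1.0, 0.012, 0.003], [0.012, -1.0, -0.0], [0.003, 0.0, -1.0]]
ft_force: [0.4, -0.5, 0.2]
width: 0.297
gripper_force: 0.0
```

Run:
```python
from h import *
for i in range(4): grab_frame("wrist")
print(get_obs()["tcp_pos"],get_obs()["clock"])
f=grab_frame("wrist")[:,:,::-1];s=grab_frame("scene")[95:330,150:360,::-1];d=grab_frame("side")[130:320,170:400,::-1]
a=np.hstack([cv2.resize(f[:330],(460,296)),cv2.resize(s,(331,296*1))[:, :331]])
b=np.hstack([cv2.resize(d,(363,300)),cv2.resize(s[:150,60:],(428,300))])
cv2.imwrite("pics/final.png",np.vstack([a,b]));print(a.shape,b.shape)
```

```text
[0.54705138 0.15811489 0.31372471] 43.575
(296, 791, 3) (300, 791, 3)
```

View pics/final.png

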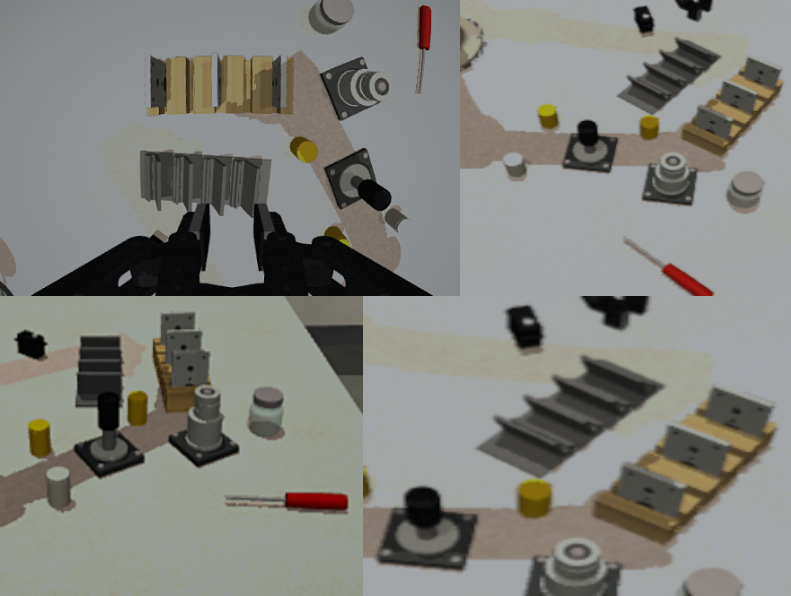

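The tray is empty, with three plates standing in slots 1, 3 and 5. The cup and three spacers are stacked on the bare base, flush with the shaft top, and the cap and bystanders are untouched.

```bash
python3 -c "
from bench import *
print(finish_job())"
```

```text
the job is handed in; nothing more can be done
None
```

I handed the job in at about 44 s on the robot clock: the cup and all three spacers are down on the bare-shaft base, the three plates stand fully home in rack slots 1, 3 and 5, and the final pictures show the cap, screwdriver, jar and servo undisturbed; no verdict came back.

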